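# Put a rinsed glue pot to drain on the guitar maker's drying peg and latch the hold-down

### The arm

A 6-joint arm with a two-finger parallel gripper is mounted at the origin on the work surface. World frame = base frame: x ahead of the robot, y to its left, z up, the work surface at z = 0. Lengths are in m, angles in rad, forces in N, time in s.
With the tool pointing down it reaches from about 0.3 to 0.775 m from the base axis. Payload 14.6 kg.
Tool frame: the origin (TCP) lies midway between the tips of the shut fingers; the grasp point (between the pads) lies 19 mm behind it (ctrl.pinch_z is the z of the grasp point in the tool frame, in m); z points along the fingers, y is the line along which they close (so a half turn about z gives the same grasp; the last joint's range is limited). The gripper opens to 94 mm and grips with 3 to 60 N. Pads are 16 mm wide; open, the fingers measure 119 mm over their backs; the gripper's body (75 mm by 177 mm) begins 78 mm behind the grasp point.
Start: joints at [1.16, 0.3, 1.521, -0, 1.321, -0.067], TCP at [0.185, 0.518, 0.205] pointing down, gripper open.
Joint ranges: [-3.03, 3.03], [-0.79, 2.21], [0.23, 2.52], [-1.04, 4.18], [0, 3.07], [-2.55, 2.55]. Speed limits (rad/s): [2.22, 2.22, 2.57, 3.14, 3.14, 3.14].

### API

Orientations are given as [roll, pitch, yaw] about the fixed x, y, z axes, in that order (R = Rz(yaw) Ry(pitch) Rx(roll)).
In Python, from station import ctrl, camera, ticket gives the robot as it stands. The module is installed in compiled form; this text tells all that it offers.
- The arm moves only by the shell command python3 -m inch 'ROWS' [FORCE]. ROWS is text: rows parted by semicolons, each of 7 numbers parted by spaces: the opening, from -1 (shut) to 1 (fully open), then the shift along the tool's x, y, z in units of 0.03 m (1.0 is 0.03 m), then the turn, a rotation vector about the tool's x, y, z in units of 10 degrees (1.0 is 10 degrees). In form: grip dx dy dz rx ry rz; .... A call has 1 to 10 rows; each row shifts and turns the commanded pose from where the row before left it, along the tool's axes as they then stand; what a row does not reach is not made up. A row lasts 1/8 s, in which the tool goes at most 62.5 mm and 10.7 degrees, less where a joint would pass 70% of its speed; a pose out of reach is approached as far as the arm can. A call with a number of a shift or a turn outside -1 to 1 is refused whole. A call with a gripper value outside its range is refused whole. The fingers move at their own pace and stop on an object; FORCE is the grip in N (left out, the last holds). Time passes only in rows, so rows that do not move let the fingers close. It gives the time, the measured TCP pose, the force, the opening and the grip force at its end, in the units of the state.
- ctrl.get_obs(): the state, without advancing time (a new reading comes with each control period).
- camera(name): name is "side" or "top" or "wrist"; returns a dict with "img" (400x640x3 uint8, blue, green, red), "range_z" (400x640 float32, m along the optical axis (not along the pixel's ray), 0 where there is no reading), "intrinsics" (3x3 intrinsics, pixels), "view" (4x4, takes a point from world to camera coordinates). Camera axes: x right, y down, z forward; pixel columns grow to the right and rows downward; lengths in m; the calibration is good to about 2 mm. A picture is of the moment at which its call begins.
- ticket.hand_in(): hands the job in; it is judged then, once.
The state is a dict: "time_s": time; "qpos": joint angles; "joint_vel": joint speeds; "tau": joint torques, N m; "ee_pos": TCP position; "eef_rot": TCP orientation; "force": force on the tool from outside, world axes, zero at the start; "moment": the same for the moment, N m; "grip_width": finger opening in m; "grip_force": force on a finger pad.
Only numpy, scipy, OpenCV 4.12 (cv2) and the standard library are available. Lean on these libraries where they do the work, as an engineer would, in place of code of your own. Each camera call takes 0.05 s, during which the arm holds its last target. There are 200 camera calls.

### The job

The rinsed square glue pot stands upright on the bench: turn it upside down and lower it, without letting it drop, over the wooden peg of the drying stand until its rim sits flat on the base all round. Then press the stand's sprung hold-down bar down over the pot until the catch holds it by itself, and let go. Leave the jar, the bottle, the brush and the cork block where they are.

Things in the scene. Friction and masses are not known exactly. Their poses are not given: they have to be found in the camera images.
- pot: Square open-topped plain steel glue pot, 56 x 56 mm outside, 92 mm tall, walls and floor 4 mm (inside 48 x 48 mm), about 0.18 kg. Starts upright, mouth up. Origin: centre of the outside of its closed floor; z runs from floor to mouth, x and y are square to its sides. To turn it over, lay it on its side on the bench and take it again.
- pot_mouth (a point): Centre of the pot's open mouth, in the plane of the rim, 92 mm along the pot's z axis.
- stand: Drying stand fixed to the bench: grey base plate 110 mm (x) by 285 mm (y, -137 to +148), 15 mm thick. At the origin an upright round wooden peg, 34 mm in diameter, chamfered, its top 65 mm above the bench. Hinge post at the -y end: 48 mm wide in x, y = -117 to -83 mm, 142 mm tall. Catch at the +y end. Origin: on the peg's axis at bench level; z up.
- peg_seat (a point): Point on the peg's axis at the top face of the base plate (15 mm above the bench), where the rim of the upturned pot has to rest.
- holddown (a joint): Angle of the hold-down bar (rad). 0: sprung up, rising 1.0 rad (57 degrees) above horizontal from its hinge towards +y of the stand. Grows as pressed down: 1.0 is horizontal, the stop is at 1.03; the catch snaps over the bar's end pin just past 1.0 and then holds it at about 0.99. Takes 5 N at first, up to 15 N at the end, on the thumb pad.
- holddown_hinge (a point): Middle of the bar's hinge axis, which is parallel to the stand's x, at y = -100 mm in the stand's frame and 128 mm above the bench. The steel bar is 18 mm wide, 10 mm thick, its axis passes through this point and its end lies 206 mm from it. A rubber foot under the bar comes down over the peg and clears a fully seated upturned pot by 2 to 6 mm.
- holddown_press (a point): Centre of the top face of the rubber thumb pad (26 mm wide, 40 mm long) on the bar, 150 mm from the hinge axis and 9 mm above the bar's axis: press here. It moves with the bar.
- catch_nose (a point): Tip of the spring catch (upright steel strip 16 mm wide at the stand's +y end, its sloping nose reaching 162 mm above the bench). The pin at the bar's end pushes it outwards by itself and snaps under it; do not hold it.
- jar: Bystander: closed jar, 68 mm in diameter, 95 mm tall. Origin: centre of its underside. Leave alone.
- polish: Bystander: bottle, 56 mm in diameter, 170 mm tall. Origin: centre of its underside. Leave alone.
- brush: Bystander: bench brush 220 mm long, lying. Origin: under its middle; x along its length, handle to -x. Leave alone.
- cork: Bystander: cork sanding block 50 x 100 x 30 mm. Origin: centre of its underside, y along its length. Leave alone.
There are look-alikes about, which are no part of the job. Several things look just like the pot: the one meant starts nearest to the robot's base.

How it is judged:
On the way, in this order (a step that is already met when the one before it is completed fails the run):
1. the pot sits upside down over the peg, rim flat on the base, with the hold-down still up (angle between pot's own z axis and vertical above 3.07 rad and horizontal distance between pot_mouth and peg_seat below 0.016 m and z of pot_mouth in the frame of peg_seat below 0.005 m and value of joint holddown below 0.5 rad), for 0.2 s.
2. the hold-down bar is pressed down over the pot (angle between pot's own z axis and vertical above 3.07 rad and horizontal distance between pot_mouth and peg_seat below 0.016 m and z of pot_mouth in the frame of peg_seat below 0.005 m and value of joint holddown above 0.94 rad), for 0.2 s.
At the end, for the whole second after the job is handed in: The pot is upside down over the peg (within 0.07 rad of upright), its rim within 5 mm of the base plate and its axis within 16 mm of the peg's; the hold-down bar stays down by itself (joint above 0.94); pot and bar are at rest (all of step 2 and linear speed of pot below 0.02 m/s and velocity of joint holddown between -0.05 and 0.05 rad/s); the robot touches nothing.
It fails at once if the pot is dropped (falls more than about 25 mm) (linear speed of pot above 0.7 m/s and contact force between the fingers and pot below 0.05 N).
It fails at once if the closed white jar is displaced by more than 40 mm (distance of jar from where it was at the start of the episode above 0.04 m).
It fails at once if the bottle is displaced by more than 40 mm (distance of polish from where it was at the start of the episode above 0.04 m).
It fails at once if the dusting brush is displaced by more than 40 mm (distance of brush from where it was at the start of the episode above 0.04 m).
It fails at once if the cork sanding block is displaced by more than 40 mm (distance of cork from where it was at the start of the episode above 0.04 m).
It also fails if it takes over 72 s, if anything falls off the work surface, if the arm or the gripper's body presses on something with over 40 N, if the wrist force passes 120 N, or if a joint passes its speed limit or range.

## Working session

There is one attempt and no reset: what is moved stays moved. The work goes in short steps, Python scripts to look and compute and a shell command to move; the robot and the scene stay as the last step left them, time stands still between calls to the robot, and variables do not carry over. Pictures are saved under pics/ and viewed, at most 10 in all, crops included, and the job is handed in when it is done.

```bash
mkdir -p pics; cat > h.py <<'E'
import numpy as np, cv2
from station import ctrl, camera
def pts(c):
    K=c["intrinsics"];V=c["view"];z=c["range_z"]
    v,u=np.mgrid[:400,:640]
    P=np.stack([(u-K[0,2])/K[0,0]*z,(v-K[1,2])/K[1,1]*z,z,np.ones_like(z)],-1)
    W=P@np.linalg.inv(V).T
    W=W[...,:3]; W[z<=0]=np.nan
    return W
E
python3 - <<'E'
from h import *
for n in("top","side"):
    c=camera(n);cv2.imwrite(f"pics/{n}0.png",c["img"]);np.savez(f"{n}0.npz",W=pts(c),**c)
    print(n,c["view"].round(3).tolist(),c["intrinsics"].tolist())
print(ctrl.get_obs(),ctrl.pinch_z)
E
```

```text
top [[0.002, -1.0, -0.006, 0.038], [-0.992, -0.002, -0.124, 0.577], [0.124, 0.006, -0.992, 1.091], [0.0, 0.0, 0.0, 1.0]] [[387.96111486652546, 0.0, 317.81670823167724], [0.0, 387.96111486652546, 200.75362334685926], [0.0, 0.0, 1.0]]
side [[0.985, -0.175, -0.011, -0.531], [-0.11, -0.567, -0.816, 0.247], [0.136, 0.805, -0.578, 0.855], [0.0, 0.0, 0.0, 1.0]] [[387.00741700159233, 0.0, 315.63551603030123], [0.0, 387.00741700159233, 202.32393603362718], [0.0, 0.0, 1.0]]
{'time_s': 0.1, 'qpos': array([ 1.16041948e+00,  3.00364903e-01,  1.52151591e+00, -3.55732375e-05,
        1.32072781e+00, -6.65841674e-02]), 'joint_vel': array([-1.34581904e-03,  3.72220774e-04,  2.03363700e-04, -8.09918926e-04,
        1.14289163e-03, -1.38054098e-05]), 'tau': array([ 1.22640722e-03, -5.32642829e+01, -3.53283441e+01,  7.09349220e-02,
        2.34936696e-02,  1.96086637e-05]), 'ee_pos': array([0.18528967, 0.51759193, 0.20497216]), 'eef_rot': array([-3.14057665e+00, -3.32156500e-05,  2.79780878e+00]), 'force': array([-0.34768624,  0.37488605, -0.51998648]), 'moment': array([-0.01991758, -0.01456895, -0.04987774]), 'grip_force': 0.0, 'grip_width': 0.0941361087618232} -0.0188
```

View pics/top0.png

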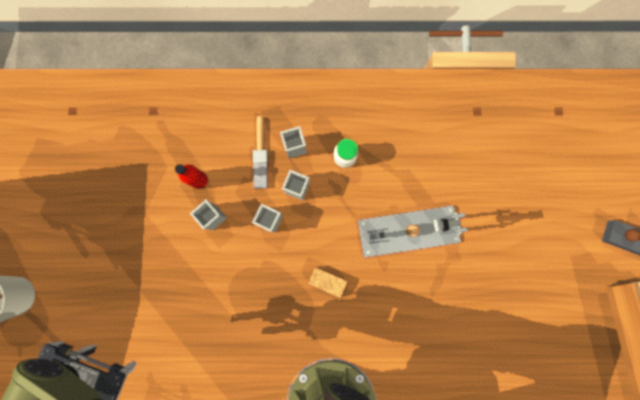

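View pics/side0.png

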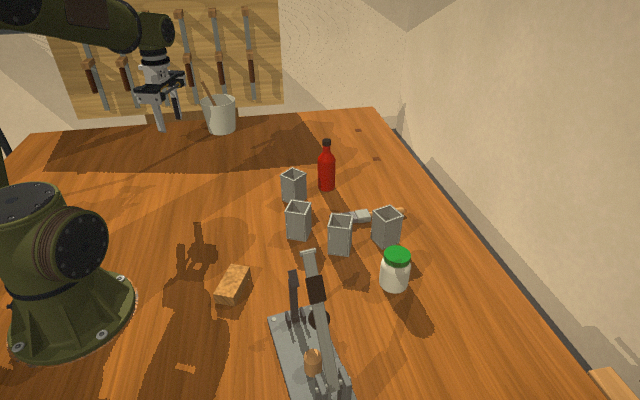

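The top view shows four pots, at (267,217), (207,214), (296,184) and (293,141). The jar is at (346,150), the bottle at (190,176), the cork at (328,281), and the stand at about (410,230) with the peg at (413,230). The side view shows the bar sprung up and the pots upright.

```bash
python3 - <<'E'
import numpy as np,cv2
d=np.load("top0.npz");W=d["W"];s=np.load("side0.npz")["W"]
def rect(m,W,lab):
    p=W[m][:,:2]; r=cv2.minAreaRect((p*1000).astype(np.float32)); print(lab,len(p),np.round(r[0],1),np.round(r[1],1),round(r[2],1),"z",np.round(np.median(W[m][:,2]),4),"R",round(np.hypot(*r[0])))
v,u=np.mgrid[:400,:640]
for c in((267,217),(207,214),(296,184),(293,141)):
    m=(abs(u-c[0])<24)&(abs(v-c[1])<24)&(W[...,2]>.080)&(W[...,2]<.105)
    m=cv2.morphologyEx(m.astype(np.uint8),cv2.MORPH_OPEN,np.ones((1,1)))>0
    rect(m,W,c)
    P=W[m]; print("  z rng",np.percentile(P[:,2],[5,50,95]).round(4))
# table height
print("table",np.nanmedian(W[300:330,150:200,2]),np.nanmedian(W[100:130,180:240,2]))
# stand base
m=(abs(u-410)<60)&(abs(v-230)<40)&(W[...,2]>.009)&(W[...,2]<.02); rect(m,W,"base")
# peg top both views
for n,X in(("top",W),("side",s)):
    m=(abs(X[...,2]-.065)<.004)&(np.hypot(X[...,0]-.43,X[...,1]+.21)<.08); 
    if m.any():
        P=X[m];print(n,"peg-ish",len(P),P.mean(0).round(4),np.ptp(P,axis=0))
for lab,zr,c in(("jar",(.085,.11),(346,150)),("bottle",(.05,.2),(190,176)),("cork",(.022,.04),(328,281)),("brush",(.01,.08),(261,155))):
    m=(abs(u-c[0])<30)&(abs(v-c[1])<(45 if lab=="brush" else 24))&(W[...,2]>zr[0])&(W[...,2]<zr[1]);rect(m,W,lab)
# upper bar
m=(abs(u-410)<70)&(abs(v-230)<45)&(W[...,2]>.11)&(W[...,2]<.4);P=W[m];print("bar",len(P))
for z in np.arange(.12,.34,.03):
    q=P[abs(P[:,2]-z)<.015]
    if len(q):print(round(z,2),q.mean(0).round(3))
E
```

```text
(267, 217) 166 [524.7 182.4] [58.2 57.7] 64.5 z 0.0926 R 556
  z rng [0.087  0.0926 0.0963]
(207, 214) 190 [533.5 352. ] [58.7 58.5] 42.1 z 0.0921 R 639
  z rng [0.0837 0.0921 0.0957]
(296, 184) 165 [621.1 103.1] [58.1 58. ] 68.3 z 0.0921 R 630
  z rng [0.0851 0.0921 0.0957]
(293, 141) 169 [747.4 111.8] [59.  57.5] 16.8 z 0.0924 R 756
  z rng [0.0812 0.0924 0.0961]
table 0.0009744629903576385 0.0014820210266068834
base 2936 [ 492.3 -226.5] [110.1 286.1] 8.8 z 0.0157 R 542
top peg-ish 68 [ 0.4924 -0.2297  0.0645] [0.02538326 0.02552938 0.00788218]
side peg-ish 150 [ 0.4917 -0.2364  0.065 ] [0.02608963 0.02508236 0.0075736 ]
jar 353 [717.1 -40.2] [57.6 57.6] 52.9 z 0.096 R 718
bottle 483 [642.8 394.3] [46.7 55. ] 69.7 z 0.1161 R 754
cork 629 [345.3  12.7] [99.8 50.2] 66.6 z 0.0308 R 346
brush 879 [718.  176.5] [244.1 116.1] 0.6 z 0.0194 R 739
bar 478
0.12 [ 0.503 -0.295  0.126]
0.15 [ 0.497 -0.262  0.145]
0.18 [ 0.502 -0.296  0.18 ]
0.21 [ 0.5   -0.276  0.212]
0.24 [ 0.498 -0.267  0.244]
0.27 [ 0.495 -0.249  0.271]
0.3 [ 0.491 -0.224  0.301]
```

```bash
cat > st.py <<'E'
from station import ctrl
import json,sys
o=ctrl.get_obs(); r={k:[round(float(x),4) for x in o[k]] for k in("qpos","ee_pos","eef_rot","force")}
r["t"]=round(o["time_s"],2);print(r); open("log.jsonl","a").write(json.dumps(r)+"\n")
E
python3 st.py
python3 -m inch '1 0 0 -1 0 0 0;1 0 0 -1 0 0 0;1 0 -1 -1 0 0 0;1 0 -1 0 0 0 0;1 0 -1 0 0 0 0' ; python3 st.py
python3 -m inch '1 0 -1 0 0 1 0;1 0 -1 0 0 1 0;1 0 0 0 0 1 0;1 0 0 0 0 1 0'; python3 st.py
python3 -m inch '1 0 0 0 1 0 0;1 0 0 0 1 0 0;1 0 0 0 1 0 1;1 0 0 0 1 0 1'; python3 st.py
```

```text
{'qpos': [1.1604, 0.3004, 1.5215, -0.0, 1.3207, -0.0666], 'ee_pos': [0.1853, 0.5176, 0.205], 'eef_rot': [-3.1406, -0.0, 2.7978], 'force': [-0.3477, 0.3749, -0.52], 't': 0.1}
time_s: 0.72
ee_pos: [0.1547, 0.4321, 0.2953]
eef_rot: [-3.141, -0.0, 2.798]
force: [-0.8, 0.7, -0.1]
grip_width: 0.0939
grip_force: 0.0
{'qpos': [1.1472, 0.0359, 1.6209, 0.0, 1.485, -0.0798], 'ee_pos': [0.1547, 0.4321, 0.2953], 'eef_rot': [-3.1415, -0.0, 2.7978], 'force': [-0.8338, 0.7045, -0.1242], 't': 0.72}
time_s: 1.23
ee_pos: [0.1351, 0.3765, 0.2961]
eef_rot: [3.139, -0.703, 2.799]
force: [0.7, -0.3, 0.1]
grip_width: 0.0941
grip_force: 0.0
{'qpos': [0.7293, 0.02, 1.783, 0.611, 1.6941, -0.5324], 'ee_pos': [0.1351, 0.3765, 0.2961], 'eef_rot': [3.1386, -0.7032, 2.7988], 'force': [0.6942, -0.2748, 0.1148], 't': 1.23}
time_s: 1.72
ee_pos: [0.1349, 0.3768, 0.2954]
eef_rot: [-2.357, -0.552, 2.519]
force: [-0.4, -0.0, 0.0]
grip_width: 0.094
grip_force: 0.0
{'qpos': [0.9014, 0.3721, 1.4669, 0.4122, 2.1387, -0.2117], 'ee_pos': [0.1349, 0.3768, 0.2954], 'eef_rot': [-2.3567, -0.5521, 2.5187], 'force': [-0.3747, -0.0039, 0.014], 't': 1.73}
```

```bash
cat > kin.py <<'E'
import numpy as np,json,itertools
from scipy.spatial.transform import Rotation as R
from scipy.optimize import least_squares
def rows(q,s4,s6,c):
    A=R.from_euler('z',q[0]);F=A*R.from_euler('y',q[1]+q[2]);H=F*R.from_euler('z',s4*q[3])*R.from_euler('y',q[4])*R.from_euler('z',s6*q[5]+c)
    U=A*R.from_euler('y',q[1])
    return np.stack([A.apply([1,0,0]),[0,0,1],U.apply([0,0,1]),F.apply([1,0,0]),F.apply([0,0,1]),H.apply([0,0,1])],1),H
def fit(v=False):
    L=[json.loads(l) for l in open("log.jsonl")]
    best=None
    for s4,s6 in itertools.product((1,-1),(1,-1)):
        H=rows(L[0]["qpos"],s4,s6,0)[1]; c=(H.inv()*R.from_euler('xyz',L[0]["eef_rot"])).as_euler('xyz')[2]
        er=max((rows(l["qpos"],s4,s6,c)[1].inv()*R.from_euler('xyz',l["eef_rot"])).magnitude() for l in L)
        if best is None or er<best[0]: best=(er,s4,s6,c)
    er,s4,s6,c=best
    A=np.concatenate([rows(l["qpos"],s4,s6,c)[0] for l in L]);b=np.concatenate([l["ee_pos"] for l in L])
    p,res,rk,sv=np.linalg.lstsq(A,b,rcond=1e-4)
    if v: print(best,p.round(4),rk,sv.round(3),np.abs(A@p-b).max())
    return (s4,s6,c),p
lo=np.array([-3.03,-.79,.23,-1.04,0,-2.55]);hi=np.array([3.03,2.21,2.52,4.18,3.07,2.55])
def ik(pos,Rt,conv,p,n=60,seed=0):
    rng=np.random.default_rng(seed);out=[]
    def f(q):
        A,H=rows(q,*conv);return np.r_[(A@p-pos)*5,(H.inv()*Rt).as_rotvec()]
    for _ in range(n):
        r=least_squares(f,rng.uniform(lo,hi),bounds=(lo,hi))
        if r.cost<1e-6 and not any(np.abs(r.x-o).max()<.05 for o in out): out.append(r.x)
    return out
E
python3 -c "
import kin;kin.fit(True)"
```

```text
(0.00013915015016801124, 1, 1, np.float64(1.5707926872828732)) [-0.0508  0.1608  0.4375 -0.0551  0.4885  0.3154] 6 [3.908 2.831 0.806 0.223 0.101 0.082] 0.040235623285830996
```

```bash
python3 -m inch '1 0 0 0 -1 0 1;1 0 0 0 -1 -1 1;1 0 0 -1 -1 -1 1;1 0 0 -1 0 -1 1' >/dev/null; python3 st.py
python3 -m inch '1 1 0 0 0 -1 1;1 1 0 0 0 -1 1;1 1 0 0 -1 0 1;1 1 0 0 -1 0 0' >/dev/null; python3 st.py
sed -i 's/return np.stack(\[A.apply(\[1,0,0\]),/W=F*R.from_euler("z",s4*q[3]);W5=W*R.from_euler("y",q[4])\n    return np.stack([W.apply([0,1,0]),W5.apply([1,0,0]),A.apply([0,1,0]),A.apply([1,0,0]),/' kin.py
python3 -c "
import kin;kin.fit(True)"
```

```text
{'qpos': [1.0071, 0.2329, 1.3575, 0.1322, 2.0357, 0.3172], 'ee_pos': [0.1657, 0.3904, 0.3469], 'eef_rot': [-2.6409, 0.0188, 2.2956], 'force': [0.0021, -0.1245, -0.5427], 't': 2.23}
{'qpos': [1.3855, 0.3743, 1.2323, -0.173, 1.942, 0.8978], 'ee_pos': [0.0977, 0.4841, 0.3144], 'eef_rot': [-3.0218, 0.4252, 2.0549], 'force': [0.8307, -0.27, 0.1397], 't': 2.73}
(0.00013915015016801124, 1, 1, np.float64(1.5707926872828732)) [-1.000e-04  1.000e-04  3.670e-02  4.000e-04  2.211e-01  4.241e-01
  4.070e-02  4.472e-01  2.706e-01] 9 [4.823 4.2   3.432 0.791 0.614 0.422 0.305 0.166 0.125] 4.9366823194174625e-05
```

```bash
cat > chk.py <<'E'
from kin import *
conv,p=fit()
def H(psi,sg,tilt=0):
    psi=np.radians(psi);t=np.radians(tilt);z=np.array([np.cos(psi)*np.cos(t),np.sin(psi)*np.cos(t),-np.sin(t)]);y=sg*np.array([-np.sin(psi),np.cos(psi),0]);return R.from_matrix(np.stack([np.cross(y,z),y,z],1))
if __name__=="__main__":
  for n,c,psis,zs in(("pot",(.5247,.1824),(64.5,-25.5,-115.5,154.5),(.053,)),("peg",(.493,-.232),(8.8,188.8),(.053,.11))):
   for psi in psis:
    for z in zs:
     for sg in(1,-1):
      Rt=H(psi,sg);pos=np.r_[c,z]+.0188*Rt.apply([0,0,1])
      print(n,psi,z,sg,[q.round(2).tolist() for q in ik(pos,Rt,conv,p,40)])
E
python3 chk.py
```

```text
pot 64.5 0.053 1 [[-0.2, 0.88, 1.97, 1.81, 1.5, 1.86]]
pot 64.5 0.053 -1 [[-0.2, 0.88, 1.97, 1.81, 1.5, -1.28]]
pot -25.5 0.053 1 []
pot -25.5 0.053 -1 []
pot -115.5 0.053 1 [[0.53, 1.29, 0.88, -0.88, 2.32, 0.88]]
pot -115.5 0.053 -1 [[0.53, 1.29, 0.88, -0.88, 2.32, -2.26]]
pot 154.5 0.053 1 [[0.05, 1.29, 0.88, 0.76, 2.39, 2.18]]
pot 154.5 0.053 -1 [[0.05, 1.29, 0.88, 0.76, 2.39, -0.96]]
peg 8.8 0.053 1 [[-0.94, 0.85, 2.1, 2.04, 1.49, 1.74]]
peg 8.8 0.053 -1 [[-0.94, 0.85, 2.1, 2.04, 1.49, -1.41]]
peg 8.8 0.11 1 [[-0.94, 0.69, 2.15, 2.03, 1.43, 1.84]]
peg 8.8 0.11 -1 [[-0.94, 0.69, 2.15, 2.03, 1.43, -1.3]]
peg 188.8 0.053 1 [[-0.3, 1.32, 0.82, -0.74, 2.43, 0.97]]
peg 188.8 0.053 -1 [[-0.3, 1.32, 0.82, -0.74, 2.43, -2.18]]
peg 188.8 0.11 1 [[-0.3, 1.22, 0.87, -0.78, 2.46, 0.92]]
peg 188.8 0.11 -1 [[-0.3, 1.22, 0.87, -0.78, 2.46, -2.23]]
```

```bash
python3 - <<'E'
import numpy as np
from scipy.spatial.transform import Rotation as R
Rt=R.from_euler('xyz',[-3.1406,0,2.7978]);p=np.array([.1853,.5176,.205])
for n in("side0","top0"):
    W=np.load(n+".npz")["W"].reshape(-1,3);T=Rt.inv().apply(W-p)
    T=T[(abs(T[:,0])<.16)&(abs(T[:,1])<.16)&(T[:,2]<.01)&(T[:,2]>-.42)]
    for a in np.arange(-.42,0,.03):
        q=T[(T[:,2]>=a)&(T[:,2]<a+.03)]
        if len(q)>3:print(n,round(a,2),len(q),q[:,:2].min(0).round(3),q[:,:2].max(0).round(3))
E
cat log.jsonl | tail -1; python3 - <<'E'
import sys;sys.path.insert(0,'.')
import os;os.chdir('.')
from h import *
c=camera("side");cv2.imwrite("pics/s1.png",cv2.resize(c["img"][:200,:320],(800,500)))
E
```

```text
side0 -0.39 4 [-0.037 -0.159] [-0.032 -0.152]
side0 -0.36 183 [-0.051 -0.159] [-0.001 -0.091]
side0 -0.33 486 [-0.061 -0.16 ] [-0.038  0.021]
side0 -0.3 649 [-0.064 -0.16 ] [-0.02   0.032]
side0 -0.27 560 [-0.064 -0.16 ] [0.04  0.036]
side0 -0.24 305 [-0.059 -0.037] [0.029 0.022]
side0 -0.21 366 [-0.04  -0.046] [0.034 0.029]
side0 -0.18 258 [-0.034 -0.046] [0.028 0.018]
side0 -0.15 639 [-0.038 -0.092] [0.033 0.089]
side0 -0.12 379 [-0.037 -0.084] [0.034 0.08 ]
side0 -0.09 152 [-0.012 -0.065] [0.01  0.059]
side0 -0.06 149 [-0.013 -0.063] [0.01  0.058]
side0 -0.03 131 [-0.012 -0.063] [0.01  0.057]
top0 -0.33 1283 [-0.06  -0.094] [-0.007  0.025]
top0 -0.3 1082 [-0.063 -0.116] [-0.001  0.037]
top0 -0.27 522 [-0.063 -0.107] [-0.048  0.035]
top0 -0.24 10 [-0.058 -0.028] [-0.053 -0.006]
top0 -0.21 195 [-0.039 -0.04 ] [-0.018  0.015]
top0 -0.18 114 [-0.035 -0.04 ] [0.    0.017]
top0 -0.15 1406 [-0.036 -0.087] [0.023 0.092]
top0 -0.12 406 [-0.036 -0.08 ] [0.031 0.082]
top0 -0.09 32 [-0.012  0.048] [0.005 0.061]
top0 -0.06 85 [-0.011 -0.058] [0.009 0.062]
top0 -0.03 118 [-0.012 -0.058] [0.008 0.061]
{"qpos": [1.3855, 0.3743, 1.2323, -0.173, 1.942, 0.8978], "ee_pos": [0.0977, 0.4841, 0.3144], "eef_rot": [-3.0218, 0.4252, 2.0549], "force": [0.8307, -0.27, 0.1397], "t": 2.73}
```

View pics/s1.png

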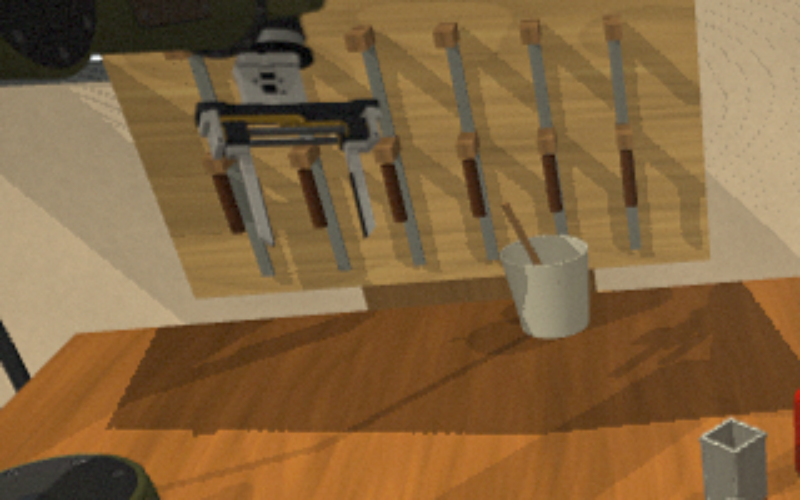

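```bash
cat > chk2.py <<'E'
from chk import *
for n,c,psi,t in(("A",(.5247,.1824,.045),64.5,30),("A'",(.5247,.1824,.045),-25.5,30),("A up",(.5247,.1824,.12),64.5,30),("B",(.48,.03,.03),0,60),("C",(.48,.03,.03),0,110),("C2",(.48,.03,.15),0,110),("D",(.493,-.232,.125),8.8,20),("E",(.493,-.232,.062),8.8,20)):
  for sg in(1,-1):
    Rt=H(psi,sg,t);pos=np.r_[c]+.0188*Rt.apply([0,0,1]);print(n,sg,[q.round(2).tolist() for q in ik(pos,Rt,conv,p,25)])
E
python3 chk2.py
```

```text
A 1 [[-0.12, 0.58, 2.02, 1.55, 0.96, 2.21]]
A -1 [[-0.12, 0.58, 2.02, 1.55, 0.96, -0.93]]
A' 1 []
A' -1 []
A up 1 [[-0.12, 0.41, 2.02, 1.43, 0.98, 2.42]]
A up -1 [[-0.12, 0.41, 2.02, 1.43, 0.98, -0.73]]
B 1 [[-0.02, 0.28, 2.22, 0.07, 0.13, -1.66]]
B -1 [[-0.02, 0.28, 2.22, 0.07, 0.13, 1.48]]
C 1 [[-0.01, 0.59, 1.64, -0.0, 1.26, -1.58]]
C -1 [[-0.01, 0.59, 1.64, -0.0, 1.26, 1.56]]
C2 1 [[-0.01, 0.42, 1.57, -0.0, 1.5, -1.58]]
C2 -1 [[-0.01, 0.42, 1.57, -0.0, 1.5, 1.56]]
D 1 [[-0.9, 0.4, 2.17, 1.82, 1.0, 2.15]]
D -1 [[-0.9, 0.4, 2.17, 1.82, 1.0, -0.99]]
E 1 [[-0.9, 0.58, 2.16, 1.91, 1.05, 1.97]]
E -1 [[-0.9, 0.58, 2.16, 1.91, 1.05, -1.17]]
```

```bash
cat > plan.py <<'E'
import sys
from chk import *
from station import ctrl
o=ctrl.get_obs()
def local(q,pos,Rt):
    f=lambda q:np.r_[(rows(q,*conv)[0]@p-pos)*5,(rows(q,*conv)[1].inv()*Rt).as_rotvec()]
    return least_squares(f,np.clip(q,lo+1e-3,hi-1e-3),bounds=(lo,hi))
# args: way points "x,y,z,psi,sg,tilt" (grasp point); keep pose from obs as start
cur=np.array(o["ee_pos"]);Rc=R.from_euler('xyz',o["eef_rot"]);q=np.array(o["qpos"])
step=float(sys.argv[1]);g=sys.argv[2];ms=.022
for w in sys.argv[3:]:
    if w.startswith('v'): ms=float(w[1:]);continue
    x=[float(a) for a in w.split(',')];Rt=H(*x[3:6]);pt=np.array(x[:3])+.0188*Rt.apply([0,0,1])
    rv=(Rc.inv()*Rt).as_rotvec();n=max(1,int(np.ceil(max(np.linalg.norm(pt-cur)/ms,np.degrees(np.linalg.norm(rv))/step))))
    G0=cur-.0188*Rc.apply([0,0,1]);G1=np.array(x[:3]);a,Ra=cur,Rc;out=[];Q=[q]
    for i in range(1,n+1):
        Rb=Rc*R.from_rotvec(rv*i/n);b=G0+(G1-G0)*i/n+.0188*Rb.apply([0,0,1])
        d=np.round(Ra.inv().apply(b-a)/.03,2);w_=np.round(np.degrees((Ra.inv()*Rb).as_rotvec())/10,2)
        out.append(g+' '+' '.join(f'{v:g}' for v in np.r_[d,w_]+0.));a=a+Ra.apply(d*.03);Ra=Ra*R.from_rotvec(np.radians(w_*10))
        r=local(Q[-1],a,Ra);Q.append(r.x)
        if r.cost>1e-5: print("IK FAIL",i,r.cost)
    Q=np.array(Q);print(w,n,"maxdq/row",np.abs(np.diff(Q,axis=0)).max(0).round(2),"end",q.round(2),Q[-1].round(2))
    for k in range(0,n,10): print("  '"+';'.join(out[k:k+10])+"'")
    cur,Rc,q=a,Ra,Q[-1]
E
python3 plan.py 8 1 .33,.25,.3,64.5,1,60 .462,.05,.16,64.5,1,25 .462,.05,.05,64.5,1,25
```

```text
.33,.25,.3,64.5,1,60 17 maxdq/row [0.12 0.06 0.07 0.15 0.09 0.31] end [ 1.39  0.37  1.23 -0.18  1.94  0.9 ] [ 0.34 -0.31  2.03  0.41  1.07 -2.49]
  '1 -0.56 0.26 0.29 -0.36 -0.06 -0.67;1 -0.58 0.17 0.32 -0.37 -0.05 -0.66;1 -0.59 0.09 0.32 -0.36 -0.06 -0.67;1 -0.58 0 0.33 -0.37 -0.06 -0.67;1 -0.57 -0.09 0.33 -0.36 -0.05 -0.66;1 -0.55 -0.18 0.32 -0.36 -0.06 -0.67;1 -0.51 -0.25 0.31 -0.37 -0.05 -0.67;1 -0.48 -0.34 0.3 -0.36 -0.06 -0.66;1 -0.42 -0.4 0.27 -0.36 -0.06 -0.67;1 -0.36 -0.47 0.25 -0.37 -0.05 -0.67'
  '1 -0.3 -0.52 0.21 -0.36 -0.06 -0.66;1 -0.23 -0.56 0.19 -0.37 -0.06 -0.67;1 -0.16 -0.59 0.14 -0.36 -0.05 -0.67;1 -0.08 -0.62 0.11 -0.36 -0.06 -0.67;1 0 -0.62 0.06 -0.37 -0.06 -0.66;1 0.08 -0.63 0.02 -0.36 -0.05 -0.67;1 0.15 -0.61 -0.02 -0.36 -0.06 -0.67'
IK FAIL 1 0.0006121335931968657
IK FAIL 2 0.0049187206133083925
IK FAIL 3 0.013370982599191965
IK FAIL 4 0.026009466486063882
IK FAIL 5 0.04275490409633315
IK FAIL 6 0.06319244944145205
IK FAIL 7 0.0881082367776555
IK FAIL 8 0.11689078984964711
IK FAIL 9 0.14975557317148097
IK FAIL 10 0.18621471636007417
IK FAIL 11 0.2264360343403
[... 291 characters left out ...]
-0.27 0;1 0.45 -0.52 0.09 0 -0.27 0;1 0.44 -0.53 0.06 0 -0.27 0;1 0.45 -0.52 0.04 0 -0.26 0;1 0.45 -0.53 0.02 0 -0.27 0;1 0.45 -0.52 0 0 -0.27 0;1 0.45 -0.53 -0.02 0 -0.27 0;1 0.45 -0.53 -0.05 0 -0.27 0.01'
  '1 0.44 -0.52 -0.07 0 -0.27 0;1 0.44 -0.53 -0.09 0 -0.27 0;1 0.44 -0.52 -0.12 0 -0.27 0'
IK FAIL 1 0.3315561675779935
IK FAIL 2 0.34527095956220544
IK FAIL 3 0.3587045063158884
IK FAIL 4 0.37235480084678474
IK FAIL 5 0.38568270126012444
.462,.05,.05,64.5,1,25 5 maxdq/row [0.02 0.06 0.02 0.02 0.06 0.  ] end [ 0.   -0.11  2.16  0.48  0.6  -2.55] [ 0.09  0.12  2.22  0.38  0.3  -2.55]
  '1 0.66 0 0.31 0 0 0;1 0.67 0 0.31 0 0 0;1 0.66 0 0.31 0 0 0;1 0.67 0 0.31 0 0 0;1 0.66 -0.01 0.31 0 0 0'
```

```bash
python3 - <<'E'
s=open('plan.py').read()
s=s.replace("    rv=(Rc.inv()","""    if len(x)>6: # joint-space path
        S=ik(pt,Rt,conv,p,25);qt=min(S,key=lambda s:np.abs(s-q).max())
        n=int(np.ceil(np.abs(qt-q).max()/.17));jp=[rows(q+(qt-q)*i/n,*conv) for i in range(n+1)]
        n=int(np.ceil(n*max(1,max(max(np.linalg.norm((b[0]-a[0])@p)/.028,np.degrees((a[1].inv()*b[1]).magnitude())/9.5) for a,b in zip(jp,jp[1:])))))
    else: jp=None
    rv=(Rc.inv()""").replace("n=max(1,int","n=n if jp else max(1,int").replace("        d=np.round(","""        if jp: A_,Rb=rows(q+(qt-q)*i/n,*conv);b=A_@p
        d=np.round(""").replace("    Q=np.array(Q);print(w","    Q=np.array(Q);print('tcp',a.round(3),'err mm',((a-pt)*1000).round(1),round(np.degrees((Ra.inv()*Rt).magnitude()),1),'\\n'+w")
open('plan.py','w').write(s)
E
python3 plan.py 8 1 .45,.02,.2,64.5,1,25,1 .47,.068,.046,64.5,1,25
```

```text
tcp [0.457 0.035 0.192] err mm [0.1 0.1 0. ] 0.0 
.45,.02,.2,64.5,1,25,1 28 maxdq/row [0.07 0.01 0.03 0.05 0.02 0.06] end [ 1.39  0.37  1.23 -0.18  1.94  0.9 ] [-0.58  0.21  2.09  1.16  1.38  2.42]
  '1 -0.41 0.54 0.55 0.38 0.17 0.56;1 -0.4 0.56 0.49 0.38 0.18 0.58;1 -0.36 0.59 0.44 0.38 0.17 0.59;1 -0.33 0.61 0.37 0.4 0.16 0.6;1 -0.29 0.62 0.31 0.39 0.17 0.61;1 -0.24 0.64 0.26 0.41 0.16 0.62;1 -0.2 0.65 0.19 0.4 0.17 0.63;1 -0.15 0.65 0.13 0.42 0.15 0.63;1 -0.1 0.65 0.06 0.42 0.16 0.65;1 -0.04 0.65 0.01 0.43 0.15 0.65'
  '1 0.02 0.63 -0.05 0.44 0.15 0.66;1 0.08 0.61 -0.11 0.45 0.14 0.66;1 0.13 0.59 -0.17 0.45 0.13 0.66;1 0.18 0.55 -0.22 0.47 0.13 0.67;1 0.24 0.5 -0.28 0.47 0.12 0.68;1 0.3 0.47 -0.33 0.49 0.11 0.67;1 0.34 0.4 -0.37 0.49 0.1 0.67;1 0.38 0.35 -0.43 0.51 0.09 0.68;1 0.42 0.28 -0.46 0.51 0.07 0.68;1 0.45 0.21 -0.51 0.53 0.05 0.67'
  '1 0.48 0.14 -0.54 0.53 0.04 0.68;1 0.49 0.06 -0.58 0.54 0.02 0.67;1 0.5 -0.02 -0.61 0.55 -0.01 0.67;1 0.5 -0.09 -0.64 0.56 -0.02 0.67;1 0.49 -0.19 -0.67 0.56 -0.05 0.67;1 0.48 -0.26 -0.68 0.57 -0.08 0.67;1 0.45 -0.33 -0.71 0.57 -0.1 0.66;1 0.41 -0.42 -0.71 0.57 -0.13 0.67'
tcp [0.477 0.083 0.038] err mm [-0.2 -0.   0.1] 0.0 
.47,.068,.046,64.5,1,25 8 maxdq/row [0.02 0.05 0.01 0.03 0.03 0.05] end [-0.58  0.21  2.09  1.16  1.38  2.42] [-0.45  0.59  2.1   1.37  1.18  2.06]
  '1 0.49 0.01 0.47 0 0 0;1 0.49 0.01 0.46 0 0 0;1 0.49 0.01 0.47 0 0 0;1 0.49 0.01 0.47 0 0 0;1 0.49 0.01 0.46 0 0 0;1 0.49 0.01 0.47 0 0 0;1 0.49 0.01 0.47 0 0 0;1 0.49 0.02 0.46 0 0 0'
```

```bash

python3 -m inch '1 -0.41 0.54 0.55 0.38 0.17 0.56;1 -0.4 0.56 0.49 0.38 0.18 0.58;1 -0.36 0.59 0.44 0.38 0.17 0.59;1 -0.33 0.61 0.37 0.4 0.16 0.6;1 -0.29 0.62 0.31 0.39 0.17 0.61;1 -0.24 0.64 0.26 0.41 0.16 0.62;1 -0.2 0.65 0.19 0.4 0.17 0.63;1 -0.15 0.65 0.13 0.42 0.15 0.63;1 -0.1 0.65 0.06 0.42 0.16 0.65;1 -0.04 0.65 0.01 0.43 0.15 0.65' >/dev/null
python3 -m inch '1 0.02 0.63 -0.05 0.44 0.15 0.66;1 0.08 0.61 -0.11 0.45 0.14 0.66;1 0.13 0.59 -0.17 0.45 0.13 0.66;1 0.18 0.55 -0.22 0.47 0.13 0.67;1 0.24 0.5 -0.28 0.47 0.12 0.68;1 0.3 0.47 -0.33 0.49 0.11 0.67;1 0.34 0.4 -0.37 0.49 0.1 0.67;1 0.38 0.35 -0.43 0.51 0.09 0.68;1 0.42 0.28 -0.46 0.51 0.07 0.68;1 0.45 0.21 -0.51 0.53 0.05 0.67' >/dev/null
python3 -m inch '1 0.48 0.14 -0.54 0.53 0.04 0.68;1 0.49 0.06 -0.58 0.54 0.02 0.67;1 0.5 -0.02 -0.61 0.55 -0.01 0.67;1 0.5 -0.09 -0.64 0.56 -0.02 0.67;1 0.49 -0.19 -0.67 0.56 -0.05 0.67;1 0.48 -0.26 -0.68 0.57 -0.08 0.67;1 0.45 -0.33 -0.71 0.57 -0.1 0.66;1 0.41 -0.42 -0.71 0.57 -0.13 0.67' 
python3 plan.py 8 1  .48,.09,.046,64.5,1,25 .523,.179,.046,64.5,1,25
```

```text
time_s: 6.28
ee_pos: [0.4551, 0.0277, 0.1927]
eef_rot: [3.121, 1.126, -2.049]
force: [0.3, -0.0, -0.2]
grip_width: 0.0937
grip_force: 0.0
tcp [0.487 0.105 0.038] err mm [-0.  -0.  -0.1] 0.1 
.48,.09,.046,64.5,1,25 8 maxdq/row [0.03 0.05 0.01 0.04 0.04 0.05] end [-0.6   0.21  2.09  1.14  1.38  2.44] [-0.39  0.6   2.09  1.42  1.16  2.07]
  '1 0.43 0.02 0.59 -0.01 -0.01 -0.01;1 0.43 0.01 0.59 0 0 -0.01;1 0.44 0.02 0.6 -0.01 -0.01 -0.01;1 0.43 0.02 0.59 -0.01 0 -0.01;1 0.43 0.02 0.59 0 -0.01 -0.01;1 0.44 0.02 0.59 -0.01 0 -0.01;1 0.43 0.01 0.59 -0.01 -0.01 -0.01;1 0.44 0.02 0.59 0 -0.01 -0.01'
tcp [0.53  0.194 0.038] err mm [-0.1  0.1 -0.1] 0.1 
.523,.179,.046,64.5,1,25 5 maxdq/row [0.05 0.01 0.02 0.04 0.02 0.01] end [-0.39  0.6   2.09  1.42  1.16  2.07] [-0.15  0.62  2.02  1.61  1.05  2.12]
  '1 -0.28 0 0.6 0 0 0;1 -0.28 -0.01 0.59 0 0 0;1 -0.28 0 0.6 0 0 0;1 -0.27 0 0.6 0 0 0;1 -0.28 0 0.6 0 0 0'
```

```bash

python3 -m inch '1 0.43 0.02 0.59 0 0 0;1 0.43 0.01 0.59 0 0 0;1 0.44 0.02 0.6 0 0 0;1 0.43 0.02 0.59 0 0 0;1 0.43 0.02 0.59 0 0 0;1 0.44 0.02 0.59 0 0 0;1 0.43 0.01 0.59 0 0 0;1 0.44 0.02 0.59 0 0 0;1 0 0 0 0 0 0'
python3 plan.py 8 1  .523,.179,.046,64.5,1,25
python3 - <<'E'
from h import *
c=camera("wrist");cv2.imwrite("pics/w1.png",c["img"])
E
```

```text
time_s: 7.4
ee_pos: [0.4862, 0.1063, 0.0368]
eef_rot: [3.12, 1.125, -2.044]
force: [-0.4, 0.5, 0.0]
grip_width: 0.0942
grip_force: 0.0
tcp [0.53  0.194 0.038] err mm [ 0.1 -0.1 -0.1] 0.0 
.523,.179,.046,64.5,1,25 5 maxdq/row [0.05 0.01 0.02 0.04 0.02 0.01] end [-0.38  0.59  2.1   1.42  1.14  2.08] [-0.15  0.62  2.02  1.61  1.05  2.12]
  '1 -0.29 -0.01 0.59 0 -0.01 -0.01;1 -0.29 0 0.59 -0.01 -0.01 -0.02;1 -0.29 -0.01 0.59 0 -0.01 -0.01;1 -0.29 -0.01 0.59 -0.01 -0.01 -0.02;1 -0.28 -0.02 0.59 0 -0.01 -0.01'
```

View pics/w1.png

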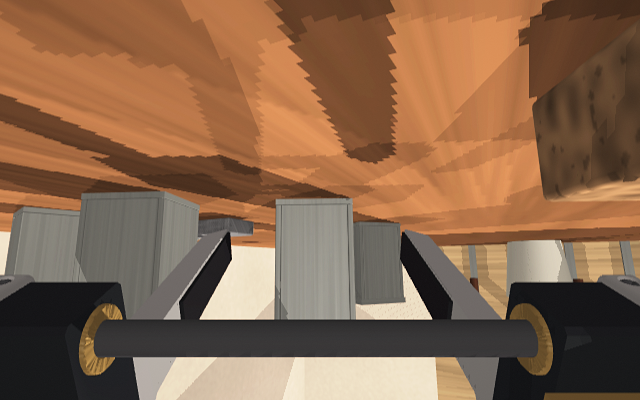

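The wrist view is upside down. The target pot (columns 276–352) is centred between the fingertips (231 and 402), and its face is square to the tool.

```bash

python3 -m inch '1 -0.29 -0.01 0.59 0 0 0;1 -0.29 0 0.59 0 0 0;1 -0.29 0 0.59 0 0 0;1 -0.29 0 0.59 0 0 0;1 -0.28 0 0.59 0 0 0;1 0 0 0 0 0 0'
python3 -m inch '-1 0 0 0 0 0 0;-1 0 0 0 0 0 0;-1 0 0 0 0 0 0;-1 0 0 0 0 0 0;-1 0 0 0 0 0 0' 30
python3 plan.py 8 -1 .51,.15,.16,64.5,1,25 .48,.04,.2,0,-1,65,1 .48,.035,.031,0,-1,65
```

```text
time_s: 8.2
ee_pos: [0.5305, 0.1945, 0.0395]
eef_rot: [3.129, 1.126, -2.036]
force: [-0.5, 0.1, -1.0]
grip_width: 0.0942
grip_force: 0.0
time_s: 8.82
ee_pos: [0.5303, 0.194, 0.0384]
eef_rot: [3.126, 1.125, -2.04]
force: [-1.9, -2.2, 0.9]
grip_width: 0.0563
grip_force: 29.9
tcp [0.517 0.165 0.152] err mm [-0.1 -0.   0.2] 0.0 
.51,.15,.16,64.5,1,25 6 maxdq/row [0.01 0.05 0.01 0.03 0.02 0.05] end [-0.15  0.62  2.03  1.61  1.04  2.14] [-0.22  0.33  2.06  1.41  1.11  2.41]
  '-1 -0.49 0 -0.43 -0.01 -0.01 -0.01;-1 -0.5 0 -0.43 0 -0.01 -0.01;-1 -0.5 0 -0.43 -0.01 -0.01 -0.01;-1 -0.49 -0.01 -0.42 0 -0.01 -0.01;-1 -0.5 0 -0.43 -0.01 0 -0.01;-1 -0.5 0 -0.43 0 -0.01 -0.01'
tcp [0.488 0.04  0.183] err mm [-0.   0.1 -0. ] 0.1 
.48,.04,.2,0,-1,65,1 15 maxdq/row [0.02 0.03 0.   0.1  0.03 0.06] end [-0.22  0.33  2.06  1.41  1.11  2.41] [ 0.01 -0.05  2.03 -0.    0.72  1.58]
  '-1 0.26 0.41 -0.01 -0.23 0.42 -0.74;-1 0.24 0.37 -0.03 -0.24 0.4 -0.75;-1 0.21 0.34 -0.07 -0.24 0.4 -0.76;-1 0.21 0.3 -0.1 -0.24 0.38 -0.78;-1 0.2 0.26 -0.13 -0.24 0.37 -0.78;-1 0.22 0.23 -0.17 -0.24 0.37 -0.79;-1 0.22 0.19 -0.19 -0.25 0.36 -0.79;-1 0.25 0.18 -0.23 -0.25 0.36 -0.8;-1 0.27 0.16 -0.26 -0.26 0.35 -0.81;-1 0.3 0.16 -0.28 -0.26 0.34 -0.8'
  '-1 0.34 0.15 -0.31 -0.27 0.34 -0.81;-1 0.37 0.17 -0.34 -0.28 0.33 -0.8;-1 0.4 0.18 -0.36 -0.28 0.33 -0.81;-1 0.44 0.21 -0.38 -0.3 0.32 -0.8;-1 0.46 0.24 -0.4 -0.31 0.32 -0.8'
tcp [0.488 0.035 0.014] err mm [-0.   0.1  0.1] 0.1 
.48,.035,.031,0,-1,65 8 maxdq/row [0.   0.05 0.03 0.   0.06 0.01] end [ 0.01 -0.05  2.03 -0.    0.72  1.58] [-0.    0.28  2.16  0.01  0.26  1.56]
  '-1 -0.3 0.02 0.64 0 0 0;-1 -0.3 0.02 0.64 0 0 0;-1 -0.29 0.03 0.63 0 0 0;-1 -0.3 0.02 0.64 0 0 0;-1 -0.3 0.02 0.64 0 0 0;-1 -0.3 0.02 0.64 0 0 0;-1 -0.29 0.02 0.64 0 0 0;-1 -0.3 0.02 0.63 0 0 0'
```

```bash

python3 -m inch '-1 -0.49 0 -0.43 0 0 0;-1 -0.5 0 -0.43 0 0 0;-1 -0.5 0 -0.43 0 0 0;-1 -0.49 0 -0.42 0 0 0;-1 -0.5 0 -0.43 0 0 0;-1 -0.5 0 -0.43 0 0 0' |grep -E "ee_pos|grip_w|force"
python3 -m inch '-1 0.26 0.41 -0.01 -0.23 0.42 -0.74;-1 0.24 0.37 -0.03 -0.24 0.4 -0.75;-1 0.21 0.34 -0.07 -0.24 0.4 -0.76;-1 0.21 0.3 -0.1 -0.24 0.38 -0.78;-1 0.2 0.26 -0.13 -0.24 0.37 -0.78;-1 0.22 0.23 -0.17 -0.24 0.37 -0.79;-1 0.22 0.19 -0.19 -0.25 0.36 -0.79;-1 0.25 0.18 -0.23 -0.25 0.36 -0.8;-1 0.27 0.16 -0.26 -0.26 0.35 -0.81;-1 0.3 0.16 -0.28 -0.26 0.34 -0.8' >/dev/null
python3 -m inch '-1 0.34 0.15 -0.31 -0.27 0.34 -0.81;-1 0.37 0.17 -0.34 -0.28 0.33 -0.8;-1 0.4 0.18 -0.36 -0.28 0.33 -0.81;-1 0.44 0.21 -0.38 -0.3 0.32 -0.8;-1 0.46 0.24 -0.4 -0.31 0.32 -0.8;-1 0 0 0 0 0 0;-1 0 0 0 0 0 0'
python3 plan.py 8 -1 .48,.035,.06,0,-1,65 v0.008 .48,.035,.031,0,-1,65
python3 - <<'E'
from h import *
c=camera("side");W=pts(c);cv2.imwrite("pics/s2.png",cv2.resize(c["img"][100:300,180:440],(780,600)))
E
```

```text
ee_pos: [0.5171, 0.1658, 0.1527]
force: [0.5, 0.8, -1.7]
grip_width: 0.0557
grip_force: 29.9
time_s: 11.7
ee_pos: [0.4867, 0.0413, 0.1832]
eef_rot: [3.14, -0.424, -0.011]
force: [0.4, -0.2, -1.3]
grip_width: 0.056
grip_force: 29.9
tcp [0.488 0.035 0.043] err mm [-0.  -0.1 -0.1] 0.1 
.48,.035,.06,0,-1,65 7 maxdq/row [0.   0.05 0.03 0.01 0.06 0.01] end [ 0.02 -0.04  2.02 -0.02  0.74  1.61] [-0.01  0.21  2.15  0.01  0.34  1.56]
  '-1 -0.27 0.03 0.61 0.01 0.01 -0.01;-1 -0.27 0.03 0.61 0 0.01 -0.01;-1 -0.27 0.03 0.61 0.01 0.01 0;-1 -0.27 0.03 0.61 0 0.01 -0.01;-1 -0.28 0.03 0.61 0.01 0.01 -0.01;-1 -0.27 0.03 0.61 0 0.01 -0.01;-1 -0.28 0.03 0.61 0.01 0.01 -0.01'
tcp [0.488 0.035 0.014] err mm [-0.2 -0.   0.1] 0.1 
.48,.035,.031,0,-1,65 4 maxdq/row [0.   0.02 0.   0.   0.02 0.  ] end [-0.01  0.21  2.15  0.01  0.34  1.56] [-0.01  0.28  2.17  0.01  0.26  1.55]
  '-1 -0.1 0 0.22 0 0 0;-1 -0.1 0 0.22 0 0 0;-1 -0.1 0 0.22 0 0 0;-1 -0.11 0 0.21 0 0 0'
```

View pics/s2.png

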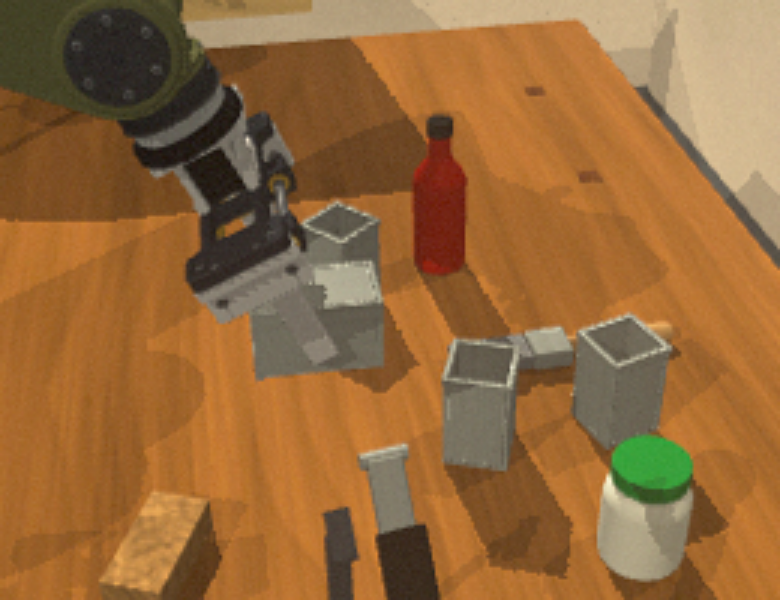

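The pot is held level at about (320,320) in the crop, with its mouth end toward the robot (left). The other pots, cork, bottle and jar are untouched.

```bash

python3 -m inch '-1 -0.27 0.03 0.61 0 0 0;-1 -0.27 0.03 0.61 0 0 0;-1 -0.27 0.03 0.61 0 0 0;-1 -0.27 0.03 0.61 0 0 -0.02;-1 -0.28 0.03 0.61 0 0.02 -0.02;-1 -0.27 0.03 0.61 0.02 0.02 -0.02;-1 -0.28 0.03 0.61 0.02 0.02 0' >/dev/null
python3 -m inch '-1 -0.1 0 0.22 0 0 0;-1 -0.1 0 0.22 0 0 0;-1 -0.1 0 0.22 0 0 0;-1 0 0 0 0 0 0;-1 0 0 0 0 0 0'
python3 -m inch '-1 -0.03 0 0.06 0 0 0;-1 -0.02 0 0.04 0 0 0;-1 0 0 0 0 0 0'
```

```text
time_s: 13.25
ee_pos: [0.4886, 0.0341, 0.0222]
eef_rot: [3.14, -0.437, 0.004]
force: [-0.3, -0.9, -1.7]
grip_width: 0.0562
grip_force: 29.9
time_s: 13.62
ee_pos: [0.4883, 0.0341, 0.0185]
eef_rot: [3.14, -0.437, 0.004]
force: [-0.4, 0.1, -0.9]
grip_width: 0.0558
grip_force: 29.9
```

```bash

for i in 1 2 3; do python3 -m inch '-1 -0.02 0 0.04 0 0 0;-1 0 0 0 0 0 0' | grep -E "ee_pos|^force"; done
```

```text
ee_pos: [0.4882, 0.0341, 0.0171]
force: [0.4, 0.1, -0.5]
ee_pos: [0.4882, 0.0341, 0.0158]
force: [-0.2, -0.0, -1.7]
ee_pos: [0.4881, 0.0341, 0.0144]
force: [-0.8, -0.2, -1.5]
```

```bash

for i in 1 2 ; do python3 -m inch '-1 -0.015 0 0.03 0 0 0;-1 0 0 0 0 0 0' | grep -E "ee_pos|^force"; done
python3 - <<'E'
from h import *
for n in("side","top"):
    W=pts(camera(n));m=(abs(W[...,0]-.49)<.07)&(abs(W[...,1]-.034)<.03)&(W[...,2]<.07)
    P=W[m&(W[...,2]>.04)];print(n,len(P),np.percentile(P[:,2],[10,50,90]).round(4),P.min(0).round(3),P.max(0).round(3))
E
```

```text
ee_pos: [0.4882, 0.0341, 0.0135]
force: [0.4, -0.7, -2.3]
ee_pos: [0.4884, 0.034, 0.013]
force: [-5.4, -0.5, 8.4]
side 312 [0.0452 0.0563 0.0582] [0.436 0.004 0.04 ] [0.527 0.063 0.06 ]
top 460 [0.0545 0.0572 0.06  ] [0.438 0.004 0.041] [0.528 0.064 0.066]
```

```bash

python3 -m inch '1 0 0 0 0 0 0;1 0 0 0 0 0 0;1 0 0 0 0 0 0;1 0 0 0 0 0 0' | grep -E "ee_pos|^force|grip"
python3 -m inch '1 0 0 -0.7 0 0 0;1 0 0 -0.9 0 0 0;1 0 0 -0.9 0 0 0;1 0 0 -0.9 0 0 0;1 0 0 0 0 0 0' | grep -E "ee_pos|^force|grip"
python3 - <<'E'
from h import *
for n in("side","top"):
    W=pts(camera(n));m=(abs(W[...,0]-.49)<.07)&(abs(W[...,1]-.034)<.05)&(W[...,2]<.065)&(W[...,2]>.047)
    P=W[m];r=cv2.minAreaRect((P[:,:2]*1000).astype(np.float32));print(n,len(P),np.percentile(P[:,2],[10,50,90]).round(4),P.min(0).round(3),P.max(0).round(3),np.round(r[0],1),np.round(r[1],1),r[2])
E
python3 plan.py 8 1 .512,.034,.112,0,-1,110 .483,.034,.032,0,-1,110
```

```text
ee_pos: [0.4882, 0.0341, 0.0125]
force: [-0.3, 0.2, 0.6]
grip_width: 0.0919
grip_force: 0.0
ee_pos: [0.4455, 0.0341, 0.1064]
force: [-0.9, -0.0, -0.2]
grip_width: 0.0941
grip_force: 0.0
side 573 [0.0527 0.0565 0.0584] [0.436 0.002 0.047] [0.527 0.062 0.062] [481.2  32.5] [91.8 59.1] 0.6580721139907837
top 658 [0.0541 0.057  0.0596] [0.438 0.007 0.051] [0.528 0.064 0.062] [483.2  35.9] [90.6 56.3] 0.3615569770336151
tcp [0.506 0.034 0.094] err mm [-0.1 -0.1 -0.1] 0.1 
.512,.034,.112,0,-1,110 6 maxdq/row [0.   0.1  0.13 0.   0.16 0.  ] end [-0.01 -0.02  2.22  0.01  0.51  1.56] [-0.    0.53  1.5  -0.    1.45  1.57]
  '1 0.27 0 0.22 0 -0.75 0;1 0.3 0 0.17 0 -0.75 0.01;1 0.32 0 0.12 0 -0.75 0;1 0.33 0.01 0.07 0.01 -0.75 0;1 0.34 0 0.01 0 -0.75 0;1 0.33 0 -0.04 0 -0.75 0.01'
tcp [0.477 0.034 0.014] err mm [-0.  -0.1  0.1] 0.1 
.483,.034,.032,0,-1,110 4 maxdq/row [0.   0.02 0.04 0.   0.05 0.  ] end [-0.    0.53  1.5  -0.    1.45  1.57] [-0.    0.59  1.63 -0.    1.27  1.57]
  '1 0 0 0.71 0 0 0;1 0 0 0.71 0 0 0;1 0 0 0.7 0 0 0;1 0 0 0.71 0 0 0'
```

```bash

python3 -m inch '1 0.27 0 0.22 0 -0.75 0;1 0.3 0 0.17 0 -0.75 0;1 0.32 0 0.12 0 -0.75 0;1 0.33 0 0.07 0 -0.75 0;1 0.34 0 0.01 0 -0.75 0;1 0.33 0 -0.04 0 -0.75 0;1 0 0 0 0 0 0' | grep -E "ee_pos|^force|eef"
python3 -m inch '1 0 0 0.71 0 0 0;1 0 0 0.71 0 0 0;1 0 0 0.7 0 0 0;1 0 0 0.7 0 0 0;1 0 0 0 0 0 0' | grep -E "ee_pos|^force|eef"
python3 -m inch '-1 0 0 0 0 0 0;-1 0 0 0 0 0 0;-1 0 0 0 0 0 0;-1 0 0 0 0 0 0;-1 0 0 0 0 0 0' 30
python3 plan.py 8 -1 .483,.034,.22,0,-1,110 .40,-.22,.24,8.8,-1,20,1 .493,-.232,.127,8.8,-1,20
```

```text
ee_pos: [0.5057, 0.0342, 0.0914]
eef_rot: [3.14, 0.353, 0.002]
force: [0.1, 0.4, -0.2]
ee_pos: [0.4751, 0.0341, 0.0138]
eef_rot: [3.14, 0.35, 0.002]
force: [-0.0, 0.1, 1.1]
time_s: 18.32
ee_pos: [0.4766, 0.034, 0.0152]
eef_rot: [3.14, 0.348, 0.002]
force: [-0.1, -0.8, 1.4]
grip_width: 0.0556
grip_force: 30.0
tcp [0.477 0.034 0.202] err mm [-0.  -0.1 -0.1] 0.1 
.483,.034,.22,0,-1,110 9 maxdq/row [0.   0.03 0.03 0.   0.04 0.  ] end [-0.    0.59  1.63 -0.    1.27  1.57] [-0.01  0.36  1.49 -0.    1.64  1.57]
  '-1 -0.24 0 -0.65 0 0 0;-1 -0.23 0 -0.65 0 0 0;-1 -0.24 0 -0.65 0.01 0 0;-1 -0.24 0 -0.66 0 0 0.01;-1 -0.23 0.01 -0.65 0 0 0;-1 -0.24 0 -0.65 0 0 0;-1 -0.24 0 -0.65 0 0 0;-1 -0.23 0 -0.65 0 0 0;-1 -0.24 0 -0.65 0.01 -0.01 0'
tcp [ 0.417 -0.217  0.234] err mm [-0.1  0.1  0.1] 0.0 
.40,-.22,.24,8.8,-1,20,1 19 maxdq/row [0.06 0.02 0.04 0.08 0.03 0.12] end [-0.01  0.36  1.49 -0.    1.64  1.57] [-1.12 -0.03  2.3   1.48  1.12 -0.62]
  '-1 -0.18 0.21 0.28 0.56 0.08 -0.37;-1 -0.17 0.19 0.19 0.53 0.16 -0.34;-1 -0.15 0.17 0.12 0.51 0.25 -0.33;-1 -0.14 0.16 0.04 0.46 0.33 -0.31;-1 -0.11 0.16 
[... 210 characters left out ...]
27 -0.39 -0.08 0.6 -0.24;-1 0.07 0.32 -0.43 -0.17 0.59 -0.24;-1 0.08 0.37 -0.47 -0.25 0.57 -0.24;-1 0.07 0.43 -0.5 -0.33 0.53 -0.24;-1 0.06 0.48 -0.54 -0.41 0.48 -0.23;-1 0.03 0.55 -0.56 -0.47 0.44 -0.24;-1 -0.01 0.59 -0.58 -0.53 0.37 -0.23;-1 -0.06 0.65 -0.59 -0.58 0.31 -0.24;-1 -0.12 0.69 -0.61 -0.62 0.23 -0.24'
tcp [ 0.51  -0.229  0.121] err mm [-0.1  0.1  0.2] 0.0 
.493,-.232,.127,8.8,-1,20 7 maxdq/row [0.04 0.06 0.03 0.05 0.03 0.06] end [-1.12 -0.03  2.3   1.48  1.12 -0.62] [-0.9   0.4   2.18  1.82  1.   -0.98]
  '-1 -0.36 0.12 0.59 0 0 0;-1 -0.36 0.13 0.59 0 0 0;-1 -0.36 0.12 0.58 0 0 0;-1 -0.36 0.13 0.59 0 0 0;-1 -0.36 0.12 0.59 0 0 0;-1 -0.36 0.13 0.59 0 0 0;-1 -0.35 0.12 0.58 0 0 0'
```

```bash

python3 -m inch '-1 -0.24 0 -0.65 0 0 0;-1 -0.23 0 -0.65 0 0 0;-1 -0.24 0 -0.65 0 0 0;-1 -0.24 0 -0.66 0 0 0;-1 -0.23 0 -0.65 0 0 0;-1 -0.24 0 -0.65 0 0 0;-1 -0.24 0 -0.65 0 0 0;-1 -0.23 0 -0.65 0 0 0;-1 -0.24 0 -0.65 0 0 0;-1 -0.5 0 -0.8 0 0 0' 
python3 plan.py 8 -1 .384,-.249,.24,8.8,-1,20,1 .384,-.249,.126,8.8,-1,20 .493,-.232,.126,8.8,-1,20
```

```text
time_s: 19.58
ee_pos: [0.4703, 0.0344, 0.2299]
eef_rot: [3.14, 0.35, 0.002]
force: [-1.0, 0.0, -1.4]
grip_width: 0.0557
grip_force: 30.0
tcp [ 0.402 -0.246  0.234] err mm [0.1 0.1 0. ] 0.0 
.384,-.249,.24,8.8,-1,20,1 20 maxdq/row [0.06 0.02 0.04 0.07 0.03 0.11] end [-0.    0.33  1.47 -0.    1.7   1.57] [-1.2   0.01  2.26  1.43  1.19 -0.63]
  '-1 -0.13 0.28 0.31 0.52 0.05 -0.35;-1 -0.13 0.27 0.24 0.51 0.14 -0.33;-1 -0.13 0.25 0.17 0.49 0.21 -0.31;-1 -0.13 0.24 0.09 0.45 0.29 -0.3;-1 -0.12 0.24 0.03 0.41 0.35 -0.28;-1 -0.1 0.22 -0.05 0.35 0.42 -0.28;-1 -0.09 0.23 -0.12 0.28 0.47 -0.26;-1 -0.06 0.23 -0.17 0.21 0.51 -0.25;-1 -0.04 0.24 -0.24 0.14 0.54 -0.25;-1 -0.03 0.27 -0.29 0.05 0.57 -0.24'
  '-1 0 0.28 -0.34 -0.02 0.57 -0.24;-1 0.01 0.32 -0.39 -0.11 0.58 -0.23;-1 0.02 0.36 -0.44 -0.19 0.56 -0.23;-1 0.03 0.4 -0.47 -0.27 0.53 -0.23;-1 0.02 0.45 -0.51 -0.34 0.51 -0.23;-1 0 0.49 -0.53 -0.41 0.46 -0.23;-1 -0.01 0.54 -0.57 -0.46 0.41 -0.22;-1 -0.06 0.59 -0.58 -0.53 0.35 -0.23;-1 -0.09 0.64 -0.6 -0.56 0.3 -0.24;-1 -0.14 0.67 -0.61 -0.61 0.22 -0.23'
tcp [ 0.402 -0.246  0.12 ] err mm [0.1 0.  0.1] 0.0 
.384,-.249,.126,8.8,-1,20 6 maxdq/row [0.   0.06 0.01 0.03 0.01 0.07] end [-1.2   0.01  2.26  1.43  1.19 -0.63] [-1.2   0.33  2.3   1.58  1.16 -1.02]
  '-1 -0.6 0 0.22 0 0 0;-1 -0.59 0 0.21 0 0 0;-1 -0.6 0 0.22 0 0 0;-1 -0.59 0 0.22 0 0 0;-1 -0.6 0 0.21 0 0 0;-1 -0.59 0 0.22 0 0 0'
tcp [ 0.51  -0.229  0.12 ] err mm [-0.  -0.2  0.1] 0.0 
.493,-.232,.126,8.8,-1,20 6 maxdq/row [0.06 0.01 0.03 0.05 0.03 0.01] end [-1.2   0.33  2.3   1.58  1.16 -1.02] [-0.9   0.4   2.17  1.82  1.   -0.98]
  '-1 0.21 0 0.58 0 0 0;-1 0.21 0 0.57 0 0 0;-1 0.21 0 0.58 0 0 0;-1 0.21 0 0.57 0 0 0;-1 0.21 0 0.58 0 0 0;-1 0.21 0 0.57 0 0 0'
```

```bash

python3 -m inch '-1 -0.13 0.28 0.31 0.52 0.05 -0.35;-1 -0.13 0.27 0.24 0.51 0.14 -0.33;-1 -0.13 0.25 0.17 0.49 0.21 -0.31;-1 -0.13 0.24 0.09 0.45 0.29 -0.3;-1 -0.12 0.24 0.03 0.41 0.35 -0.28;-1 -0.1 0.22 -0.05 0.35 0.42 -0.28;-1 -0.09 0.23 -0.12 0.28 0.47 -0.26;-1 -0.06 0.23 -0.17 0.21 0.51 -0.25;-1 -0.04 0.24 -0.24 0.14 0.54 -0.25;-1 -0.03 0.27 -0.29 0.05 0.57 -0.24' | grep -E "ee_pos|force"
python3 -m inch '-1 0 0.28 -0.34 -0.02 0.57 -0.24;-1 0.01 0.32 -0.39 -0.11 0.58 -0.23;-1 0.02 0.36 -0.44 -0.19 0.56 -0.23;-1 0.03 0.4 -0.47 -0.27 0.53 -0.23;-1 0.02 0.45 -0.51 -0.34 0.51 -0.23;-1 0 0.49 -0.53 -0.41 0.46 -0.23;-1 -0.01 0.54 -0.57 -0.46 0.41 -0.22;-1 -0.06 0.59 -0.58 -0.53 0.35 -0.23;-1 -0.09 0.64 -0.6 -0.56 0.3 -0.24;-1 -0.14 0.67 -0.61 -0.61 0.22 -0.23' | grep -E "ee_pos|force"
python3 -m inch '-1 0 0 0 0 0 0;-1 0 0 0 0 0 0'
python3 plan.py 8 -1 .384,-.249,.126,8.8,-1,20
python3 - <<'E'
from h import *
c=camera("top");cv2.imwrite("pics/t3.png",cv2.resize(c["img"][150:310,320:520],(750,600)))
E
```

```text
ee_pos: [0.445, -0.0487, 0.206]
force: [0.6, -0.4, -2.5]
grip_force: 30.0
ee_pos: [0.4012, -0.247, 0.2333]
force: [0.2, -1.2, -1.9]
grip_force: 30.0
time_s: 22.32
ee_pos: [0.4021, -0.2459, 0.2335]
eef_rot: [-3.14, -1.222, 0.154]
force: [0.2, 0.3, -2.3]
grip_width: 0.0559
grip_force: 30.0
tcp [ 0.402 -0.246  0.119] err mm [ 0.   0.  -0.2] 0.0 
.384,-.249,.126,8.8,-1,20 6 maxdq/row [0.   0.06 0.01 0.03 0.01 0.07] end [-1.2   0.01  2.26  1.43  1.19 -0.63] [-1.2   0.33  2.3   1.58  1.16 -1.03]
  '-1 -0.6 0 0.21 0 0 0;-1 -0.59 0 0.22 0 0 0;-1 -0.6 0.01 0.21 0 0 0;-1 -0.59 0 0.21 -0.01 0 0;-1 -0.6 0 0.21 0 0 0;-1 -0.6 0 0.22 0 0 0'
```

View pics/t3.png

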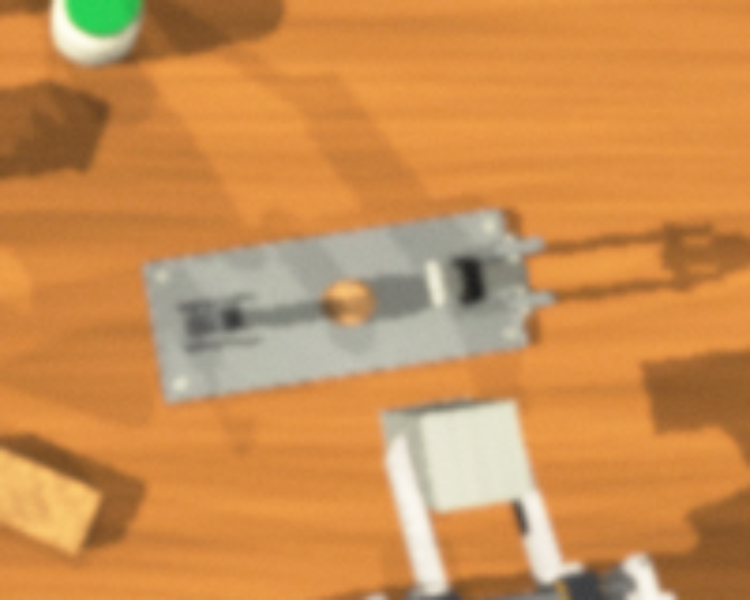

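The upturned pot is held closed-end up at crop (475,455) with its sides square to the stand. The peg is fully visible at crop (349,302). The raised bar is at crop (450,280), clear of the pot.

```bash
python3 - <<'E'
from h import *
for n in("top","side"):
    c=camera(n);W=pts(c);o=ctrl.get_obs()
    from scipy.spatial.transform import Rotation as R
    g=o["ee_pos"]-.0188*R.from_euler('xyz',o["eef_rot"]).apply([0,0,1])
    d=W-g; m=(np.hypot(d[...,0],d[...,1])<.045)&(d[...,2]>.03)&(d[...,2]<.06)
    P=W[m];zt=np.percentile(P[:,2],60);Q=P[abs(P[:,2]-zt)<.006]
    r=cv2.minAreaRect((Q[:,:2]*1000).astype(np.float32));print(n,"g",g.round(4),"pot top",len(Q),zt.round(4),np.round(r[0],1),np.round(r[1],1),round(r[2],1))
    # peg: orange hue with z .058-.07 near
    hsv=cv2.cvtColor(c["img"],cv2.COLOR_BGR2HSV)
    m=(np.hypot(W[...,0]-.493,W[...,1]+.232)<.03)&(W[...,2]>.04)&(W[...,2]<.08)
    P=W[m&(W[...,2]>.060)]; r=cv2.minAreaRect((P[:,:2]*1000).astype(np.float32));print(" peg",len(P),np.median(P,0).round(4),np.round(r[0],1),np.round(r[1],1))
    mm=((hsv[...,1]>90)&(np.hypot(W[...,0]-.493,W[...,1]+.232)<.035)&(W[...,2]>.02)&(W[...,2]<.1)).astype(np.uint8)
    k=cv2.findContours(mm,0,2)[0];k=max(k,key=cv2.contourArea);(u,v),rad=cv2.minEnclosingCircle(k)
    K=c["intrinsics"];V=c["view"];C=-V[:3,:3].T@V[:3,3];ray=V[:3,:3].T@np.array([(u-K[0,2])/K[0,0],(v-K[1,2])/K[1,1],1]);s=(.063-C[2])/ray[2];print(" ray",round(u,1),round(v,1),round(rad,1),(C+s*ray).round(4))
E
```

```text
top g [ 0.3848 -0.2485  0.2399] pot top 672 0.2845 [ 390.6 -245.3] [56.2 56.6] 9.3
 peg 81 [ 0.4915 -0.229   0.0637] [ 492.6 -229.7] [27.5 27.9]
 ray 412.5 229.5 6.7 [ 0.4929 -0.2266  0.063 ]
side g [ 0.3848 -0.2486  0.2399] pot top 1303 0.2846 [ 390.4 -248.4] [55.9 58.7] 9.2
 peg 166 [ 0.4917 -0.2371  0.0649] [ 492.4 -236.3] [24.2 27.1]
 ray 313.0 362.4 13.7 [ 0.4909 -0.2501  0.063 ]
```

```bash

python3 -m inch '-1 -0.6 0 0.22 0 0 0;-1 -0.59 0 0.21 0 0 0;-1 -0.6 0 0.22 0 0 0;-1 -0.59 0 0.21 0 0 0;-1 -0.6 0 0.21 0 0 0;-1 -0.6 0 0.22 0 0 0;-1 0 0 0 0 0 0' | grep -E "ee_pos|force"
python3 plan.py 8 -1 .487,-.2344,.126,8.8,-1,20 v0.006 .487,-.2344,.062,8.8,-1,20
```

```text
ee_pos: [0.4017, -0.2458, 0.1184]
force: [0.3, -0.4, -1.6]
grip_force: 30.0
tcp [ 0.504 -0.232  0.12 ] err mm [-0.1 -0.   0.1] 0.0 
.487,-.2344,.126,8.8,-1,20 5 maxdq/row [0.06 0.01 0.03 0.05 0.03 0.01] end [-1.2   0.33  2.3   1.58  1.16 -1.03] [-0.92  0.4   2.18  1.81  1.01 -0.99]
  '-1 0.24 0.01 0.65 0 0 0;-1 0.25 0.01 0.64 0 0 0;-1 0.24 0.02 0.65 -0.01 0 -0.01;-1 0.24 0.01 0.65 0 0 0;-1 0.25 0.01 0.64 0 0 0'
tcp [ 0.504 -0.232  0.056] err mm [-0.1 -0.  -0.1] 0.0 
.487,-.2344,.062,8.8,-1,20 11 maxdq/row [0.   0.02 0.   0.01 0.   0.02] end [-0.92  0.4   2.18  1.81  1.01 -0.99] [-0.92  0.58  2.16  1.9   1.06 -1.17]
  '-1 -0.18 0 0.07 0 0 0;-1 -0.18 0 0.06 0 0 0;-1 -0.19 0 0.07 0 0 0;-1 -0.18 0 0.07 0 0 0;-1 -0.18 0 0.06 0 0 0;-1 -0.18 0 0.07 0 0 0;-1 -0.19 0 0.07 0 0 0;-1 -0.18 0 0.06 0 0 0;-1 -0.18 0 0.07 0 0 0;-1 -0.18 0 0.07 0 0 0'
  '-1 -0.19 0 0.06 0 0 0'
```

```bash

python3 -m inch '-1 0.24 0.01 0.65 0 0 0;-1 0.25 0.01 0.64 0 0 0;-1 0.24 0.01 0.65 0 0 0;-1 0.24 0.01 0.65 0 0 0;-1 0.25 0.01 0.64 0 0 0;-1 0 0 0 0 0 0' | grep -E "ee_pos|force|eef"
python3 -m inch '-1 -0.18 0 0.07 0 0 0;-1 -0.18 0 0.06 0 0 0;-1 -0.19 0 0.07 0 0 0;-1 0 0 0 0 0 0' | grep -E "ee_pos|force|eef"
python3 - <<'E'
from h import *
for n in("top","side"):
    c=camera(n);cv2.imwrite(f"pics/{n}5.png",c["img"])
a=cv2.imread("pics/top5.png")[190:280,370:480];b=cv2.imread("pics/side5.png")[230:400,220:400]
cv2.imwrite("pics/c5.png",np.hstack([cv2.resize(a,(400,327)),cv2.resize(b,(346,327))]))
E
```

```text
ee_pos: [0.505, -0.2314, 0.1216]
eef_rot: [3.137, -1.224, 0.16]
force: [-0.2, -0.6, -1.6]
grip_force: 30.0
ee_pos: [0.5039, -0.232, 0.1023]
eef_rot: [-3.14, -1.222, 0.152]
force: [-0.6, -0.3, -1.0]
grip_force: 30.0
```

View pics/c5.png

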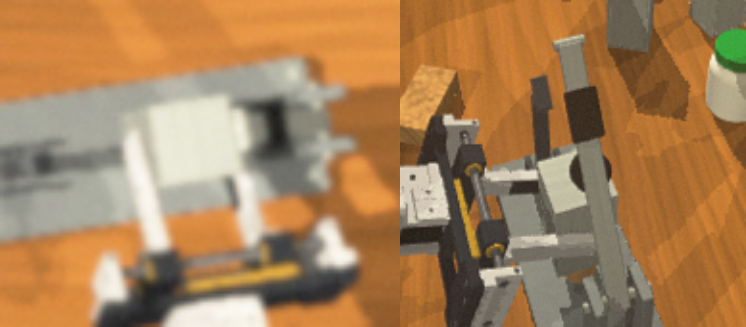

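The pot is over the peg, the bar is up and clear of it, and there is no contact force. I'll keep lowering.

```bash

python3 -m inch '-1 -0.18 0 0.07 0 0 0;-1 -0.18 0 0.06 0 0 0;-1 -0.18 0 0.07 0 0 0;-1 0 0 0 0 0 0' | grep -E "ee_pos|^force"
python3 -m inch '-1 -0.18 0 0.07 0 0 0;-1 -0.18 0 0.06 0 0 0;-1 -0.18 0 0.07 0 0 0;-1 0 0 0 0 0 0' | grep -E "ee_pos|^force"
python3 -m inch '-1 -0.09 0 0.03 0 0 0;-1 -0.04 0 0.02 0 0 0;-1 0 0 0 0 0 0' | grep -E "ee_pos|^force"
python3 -m inch '-1 -0.05 0 0.02 0 0 0;-1 0 0 0 0 0 0' | grep -E "ee_pos|^force"
```

```text
ee_pos: [0.5042, -0.2319, 0.0851]
force: [0.4, -0.1, -2.2]
ee_pos: [0.5043, -0.2319, 0.0679]
force: [-0.5, -1.1, -2.2]
ee_pos: [0.5045, -0.232, 0.0642]
force: [-1.0, 0.4, -1.7]
ee_pos: [0.5045, -0.232, 0.0626]
force: [-0.8, 0.6, -2.8]
```

```bash

for i in 1 2 ; do python3 -m inch '-1 -0.05 0 0.02 0 0 0;-1 0 0 0 0 0 0' | grep -E "ee_pos|^force"; done
python3 -m inch '-1 -0.035 0 0.012 0 0 0;-1 0 0 0 0 0 0' | grep -E "ee_pos|^force"
python3 -m inch '-1 -0.035 0 0.012 0 0 0;-1 0 0 0 0 0 0' | grep -E "ee_pos|^force"
```

```text
ee_pos: [0.5045, -0.2319, 0.0609]
force: [0.1, 0.2, -1.3]
ee_pos: [0.5046, -0.232, 0.0593]
force: [-0.4, 0.3, -1.3]
ee_pos: [0.5046, -0.232, 0.0583]
force: [1.5, 0.2, -2.6]
ee_pos: [0.5046, -0.2319, 0.0571]
force: [-0.3, 0.8, -3.1]
```

```bash

for z in a b; do python3 -m inch '-1 -0.033 0 0.012 0 0 0;-1 0 0 0 0 0 0' | grep -E "ee_pos|^force"; done
python3 - <<'E'
from h import *
for n in("top","side"):
    W=pts(camera(n));m=(np.hypot(W[...,0]-.492,W[...,1]+.234)<.04)&(W[...,2]>.09)&(W[...,2]<.125);P=W[m];print(n,len(P),np.percentile(P[:,2],[20,50,80]).round(4))
E
```

```text
ee_pos: [0.5048, -0.2321, 0.0569]
force: [-3.9, 0.6, 6.3]
ee_pos: [0.5049, -0.2321, 0.0567]
force: [-8.7, 1.7, 16.2]
top 461 [0.1057 0.1073 0.1093]
side 756 [0.1057 0.1077 0.1086]
```

```bash

python3 -m inch '-1 0.045 0 -0.016 0 0 0;-1 0 0 0 0 0 0' | grep -E "ee_pos|^force"
python3 -m inch '1 0 0 0 0 0 0;1 0 0 0 0 0 0;1 0 0 0 0 0 0;1 0 0 0 0 0 0' | grep -E "ee_pos|force|grip"
python3 -m inch '1 0 0 -0.4 0 0 0;1 0 0 -0.7 0 0 0;1 0 0 -0.8 0 0 0;1 0 0 -0.8 0 0 0;1 0 0 -0.8 0 0 0;1 0 0 -0.6 0 0 0;1 0 0 0 0 0 0' 
python3 - <<'E'
from h import *
for n in("top","side"):
    c=camera(n);cv2.imwrite(f"pics/{n}6.png",c["img"]);W=pts(c);m=(np.hypot(W[...,0]-.492,W[...,1]+.234)<.045)&(W[...,2]>.098)&(W[...,2]<.118);P=W[m];A=np.c_[P[:,:2]-P[:,:2].mean(0),np.ones(len(P))];f=np.linalg.lstsq(A,P[:,2],rcond=None)[0]
    r=cv2.minAreaRect((P[:,:2]*1000).astype(np.float32));print(n,len(P),f.round(4),np.round(r[0],1),np.round(r[1],1),r[2])
E
```

```text
ee_pos: [0.5047, -0.2321, 0.0568]
force: [-2.9, 0.3, 2.8]
ee_pos: [0.5046, -0.2319, 0.0565]
force: [0.2, 0.2, 0.0]
grip_width: 0.0916
grip_force: 0.0
time_s: 29.55
ee_pos: [0.3895, -0.2502, 0.0989]
eef_rot: [3.138, -1.223, 0.155]
force: [-0.4, -0.4, 0.3]
grip_width: 0.0941
grip_force: 0.0
top 453 [ 0.0043 -0.0126  0.1077] [ 493.1 -231.8] [55.9 56.9] 8.869911193847656
side 682 [0.0105 0.0379 0.1074] [ 491.  -234.9] [56.  58.1] 12.673480033874512
```

```bash
python3 plan.py 8 -1 .37,-.2535,.22,8.8,-1,20 .41,-.26,.34,8.8,-1,90,1 .4973,-.2698,.315,8.8,-1,90; python3 - <<'E'
import numpy as np
P=np.array([.4917,-.2337]);e=np.array([-.153,.988])
for f in(57.3,50,40,30,20,10,0,-3):
    a=np.radians(f);y=-.1+.15*np.cos(a)-.009*np.sin(a)-.010*f/57;z=.128+.15*np.sin(a)+.009*np.cos(a);print(f,(P+y*e).round(4),"tcp z",round(z,4),"grasp z",round(z+.0188,4))
from h import *
W=pts(camera("top"));m=(abs(W[...,0]-.495)<.02)&(abs(W[...,1]+.26)<.06)&(W[...,2]>.2)
P=W[m]
for z in np.arange(.21,.31,.01):
    q=P[abs(P[:,2]-z)<.005]
    if len(q):print(round(z,2),len(q),q.mean(0).round(4))
E
```

```text
tcp [ 0.388 -0.251  0.214] err mm [ 0.1  0.1 -0. ] 0.1 
.37,-.2535,.22,8.8,-1,20 6 maxdq/row [0.   0.06 0.01 0.03 0.01 0.07] end [-1.24  0.4   2.3   1.58  1.18 -1.1 ] [-1.25  0.05  2.28  1.42  1.21 -0.71]
  '-1 0.59 0 -0.23 0 0 0;-1 0.6 0.01 -0.24 0 0 0;-1 0.59 0 -0.23 0 0 0;-1 0.6 0 -0.24 0 0 0;-1 0.59 0.01 -0.23 0 0 0;-1 0.6 0 -0.23 0.01 -0.01 0'
tcp [ 0.41  -0.26   0.321] err mm [-0.1 -0.1  0. ] 0.0 
.41,-.26,.34,8.8,-1,90,1 13 maxdq/row [0.05 0.   0.06 0.11 0.03 0.11] end [-1.25  0.05  2.28  1.42  1.21 -0.71] [-0.64  0.09  1.51  0.    1.55  0.78]
  '-1 0.22 -0.45 0.32 0.6 -0.34 0.04;-1 0.16 -0.39 0.25 0.54 -0.42 0.05;-1 0.12 -0.3 0.18 0.45 -0.5 0.05;-1 0.09 -0.23 0.1 0.36 -0.55 0.07;-1 0.07 -0.15 0.01 0.26 -0.6 0.08;-1 0.05 -0.08 -0.08 0.15 -0.63 0.1;-1 0.06 0.01 -0.18 0.04 -0.64 0.12;-1 0.05 0.07 -0.29 -0.07 -0.63 0.15;-1 0.06 0.13 -0.39 -0.18 -0.62 0.18;-1 0.07 0.19 -0.51 -0.29 -0.57 0.21'
  '-1 0.08 0.25 -0.61 -0.39 -0.52 0.25;-1 0.09 0.3 -0.71 -0.46 -0.45 0.3;-1 0.09 0.36 -0.81 -0.54 -0.36 0.35'
tcp [ 0.497 -0.27   0.296] err mm [0.  0.1 0.1] 0.0 
.4973,-.2698,.315,8.8,-1,90 
[... 276 characters left out ...]
 0.2591 grasp z 0.2779
50 [ 0.4946 -0.2527] tcp z 0.2487 grasp z 0.2675
40 [ 0.4914 -0.2316] tcp z 0.2313 grasp z 0.2501
30 [ 0.4886 -0.2138] tcp z 0.2108 grasp z 0.2296
20 [ 0.4864 -0.1997] tcp z 0.1878 grasp z 0.2066
10 [ 0.4849 -0.1898] tcp z 0.1629 grasp z 0.1817
0 [ 0.484  -0.1843] tcp z 0.137 grasp z 0.1558
-3 [ 0.4839 -0.1835] tcp z 0.1291 grasp z 0.1479
0.21 24 [ 0.4993 -0.274   0.2105]
0.22 11 [ 0.4999 -0.2733  0.2186]
0.23 5 [ 0.5016 -0.2737  0.2273]
0.24 1 [ 0.4873 -0.2687  0.2449]
0.25 13 [ 0.4994 -0.2638  0.2496]
0.26 15 [ 0.497  -0.2576  0.2598]
0.27 23 [ 0.4933 -0.2497  0.2713]
0.28 27 [ 0.4945 -0.2436  0.2779]
0.29 12 [ 0.4921 -0.2337  0.2908]
0.3 44 [ 0.4917 -0.2219  0.3023]
```

View pics/side6.png

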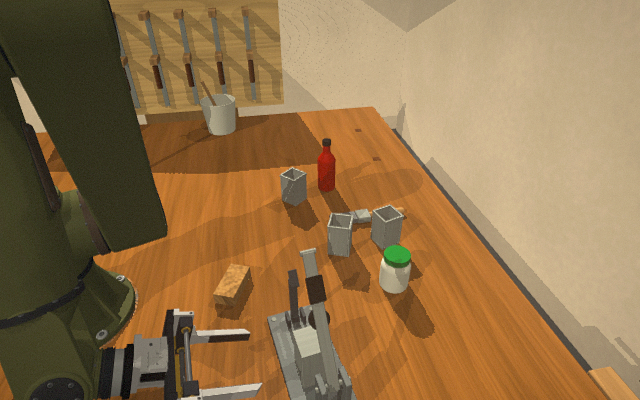

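The pot is seated upside down at about (310,350). The bar is still up, with its thumb pad at (317,289), and the robot is clear of both. Next I press the bar.

```bash

python3 -m inch '-1 0.59 0 -0.23 0 0 0;-1 0.6 0 -0.24 0 0 0;-1 0.59 0 -0.23 0 0 0;-1 0.6 0 -0.24 0 0 0;-1 0.59 0 -0.23 0 0 0;-1 0.6 0 -0.23 0 0 0' |grep ee_pos
python3 -m inch '-1 0.22 -0.45 0.32 0.6 -0.34 0.04;-1 0.16 -0.39 0.25 0.54 -0.42 0.05;-1 0.12 -0.3 0.18 0.45 -0.5 0.05;-1 0.09 -0.23 0.1 0.36 -0.55 0.07;-1 0.07 -0.15 0.01 0.26 -0.6 0.08;-1 0.05 -0.08 -0.08 0.15 -0.63 0.1;-1 0.06 0.01 -0.18 0.04 -0.64 0.12;-1 0.05 0.07 -0.29 -0.07 -0.63 0.15;-1 0.06 0.13 -0.39 -0.18 -0.62 0.18;-1 0.07 0.19 -0.51 -0.29 -0.57 0.21' >/dev/null
python3 -m inch '-1 0.08 0.25 -0.61 -0.39 -0.52 0.25;-1 0.09 0.3 -0.71 -0.46 -0.45 0.3;-1 0.09 0.36 -0.81 -0.54 -0.36 0.35;-1 0 0 0 0 0 0;-1 0 0 0 0 0 0'
python3 plan.py 8 -1  .4973,-.2698,.315,8.8,-1,90 .4973,-.2698,.282,8.8,-1,90 v0.011 .4946,-.2527,.2675,8.8,-1,90 .4914,-.2316,.2501,8.8,-1,90 .4886,-.2138,.2296,8.8,-1,90 .4864,-.1997,.2066,8.8,-1,90 .4849,-.1898,.1817,8.8,-1,90 .484,-.1843,.1558,8.8,-1,90 | grep -v err
```

```text
ee_pos: [0.3878, -0.2495, 0.214]
time_s: 32.33
ee_pos: [0.4095, -0.2587, 0.3198]
eef_rot: [-3.138, -0.002, 0.154]
force: [-0.1, -0.0, 0.0]
grip_width: 0.0006
grip_force: 0.0
.4973,-.2698,.315,8.8,-1,90 5 maxdq/row [0.02 0.04 0.04 0.   0.01 0.02] end [-0.64  0.09  1.51  0.    1.54  0.78] [-0.56  0.29  1.33  0.    1.52  0.85]
  '-1 0.57 0.16 0.16 0 0 0;-1 0.56 0.17 0.16 -0.01 0 0;-1 0.57 0.16 0.15 0 -0.01 0;-1 0.57 0.16 0.16 -0.01 0 0;-1 0.56 0.17 0.16 0 0 0'
.4973,-.2698,.282,8.8,-1,90 2 maxdq/row [0.   0.01 0.03 0.   0.04 0.  ] end [-0.56  0.29  1.33  0.    1.52  0.85] [-0.56  0.3   1.39  0.    1.45  0.85]
  '-1 0 0 0.55 0 0 0;-1 0 0 0.55 0 0 0'
.4946,-.2527,.2675,8.8,-1,90 3 maxdq/row [0.01 0.01 0.02 0.   0.01 0.01] end [-0.56  0.3   1.39  0.    1.45  0.85] [-0.54  0.28  1.44  0.    1.42  0.88]
  '-1 0 -0.19 0.16 0 0 0;-1 0 -0.2 0.16 0 0 0;-1 0 -0.19 0.16 0 0 0'
.4914,-.2316,.2501,8.8,-1,90 3 maxdq/row [0.01 0.01 0.02 0.   0.02 0.01] end [-0.54  0.28  1.44  0.    1.42  0.88] [-0.51  0.27  1.5   0.    1.37  0.91]
  '-1 0 -0.24 0.19 0 0 0;-1 0 -0.23 0.2 0 0 0;-1 0 -0.24 0.19 0 0 0'
.4
[... 185 characters left out ...]
0.23 0 0 0;-1 0 -0.2 0.23 0 0 0'
.4864,-.1997,.2066,8.8,-1,90 3 maxdq/row [0.01 0.   0.02 0.   0.02 0.01] end [-0.48  0.26  1.56  0.    1.32  0.94] [-0.46  0.26  1.61  0.    1.27  0.96]
  '-1 0 -0.16 0.25 0 0 0;-1 0 -0.16 0.26 0 0 0;-1 0 -0.16 0.25 0 0 0'
.4849,-.1898,.1817,8.8,-1,90 3 maxdq/row [0.01 0.   0.02 0.   0.02 0.01] end [-0.46  0.26  1.61  0.    1.27  0.96] [-0.44  0.27  1.66  0.    1.21  0.97]
  '-1 0 -0.11 0.28 0 0 0;-1 0 -0.11 0.27 0 0 0;-1 0 -0.11 0.28 0 0 0'
.484,-.1843,.1558,8.8,-1,90 3 maxdq/row [0.   0.01 0.01 0.   0.02 0.  ] end [-0.44  0.27  1.66  0.    1.21  0.97] [-0.43  0.3   1.69  0.    1.15  0.98]
  '-1 0 -0.06 0.29 0 0 0;-1 0 -0.06 0.29 0 0 0;-1 0 -0.07 0.29 0 0 0'
```

```bash

python3 -m inch '-1 0.57 0.16 0.16 0 0 0;-1 0.56 0.17 0.16 0 0 0;-1 0.57 0.16 0.15 0 0 0;-1 0.57 0.16 0.16 0 0 0;-1 0.56 0.17 0.16 0 0 0;-1 0 0 0 0 0 0' | grep -E "ee_pos|^force"
python3 -m inch '-1 0 0 0.55 0 0 0;-1 0 0 0.55 0 0 0;-1 0 0 0 0 0 0' | grep -E "ee_pos|^force"
python3 -m inch '-1 0 -0.19 0.16 0 0 0;-1 0 -0.2 0.16 0 0 0;-1 0 -0.19 0.16 0 0 0' | grep -E "ee_pos|^force"
python3 -m inch '-1 0 -0.24 0.19 0 0 0;-1 0 -0.23 0.2 0 0 0;-1 0 -0.24 0.19 0 0 0' | grep -E "ee_pos|^force"
python3 -c "
from h import *
W=pts(camera('side'));m=(abs(W[...,0]-.49)<.03)&(abs(W[...,1]+.21)<.08)&(W[...,2]>.15)&(W[...,2]<.3)
c=camera('side');cv2.imwrite('pics/s7.png',cv2.resize(c['img'][200:400,200:460],(780,600)))"
```

```text
ee_pos: [0.4971, -0.2708, 0.2957]
force: [-0.1, 0.6, -0.9]
ee_pos: [0.4966, -0.2706, 0.263]
force: [-1.1, 0.6, 0.4]
ee_pos: [0.495, -0.2535, 0.2511]
force: [0.7, -1.8, 5.7]
ee_pos: [0.4918, -0.2327, 0.2334]
force: [2.6, -6.3, 1.2]
```

View pics/s7.png

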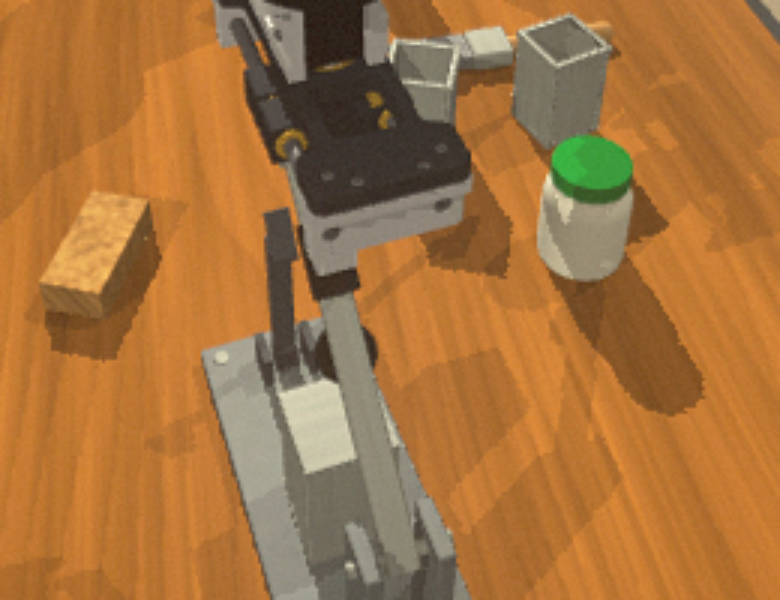

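The fingertips sit on the black thumb pad at crop (335,280), the bar is starting down, and the pot is undisturbed. I'll continue along the arc.

```bash

python3 -m inch '-1 0 -0.2 0.23 0 0 0;-1 0 -0.2 0.23 0 0 0;-1 0 -0.2 0.23 0 0 0' | grep -E "ee_pos|^force"
python3 -m inch '-1 0 -0.16 0.25 0 0 0;-1 0 -0.16 0.26 0 0 0;-1 0 -0.16 0.25 0 0 0' | grep -E "ee_pos|^force"
python3 -m inch '-1 0 -0.11 0.28 0 0 0;-1 0 -0.11 0.27 0 0 0;-1 0 -0.11 0.28 0 0 0;-1 0 0 0 0 0 0' | grep -E "ee_pos|^force"
python3 -m inch '-1 0 -0.06 0.26 0 0 0;-1 0 -0.06 0.26 0 0 0;-1 0 0 0 0 0 0' | grep -E "ee_pos|^force"
```

```text
ee_pos: [0.4891, -0.2151, 0.2126]
force: [1.3, -7.5, 2.5]
ee_pos: [0.4869, -0.2009, 0.1893]
force: [0.6, -6.3, 3.9]
ee_pos: [0.4854, -0.1908, 0.1643]
force: [0.0, -4.8, 5.7]
ee_pos: [0.485, -0.1877, 0.1491]
force: [-0.2, -6.4, 7.6]
```

```bash

python3 -m inch '-1 0 -0.06 0.2 0 0 0;-1 0 -0.04 0.15 0 0 0;-1 0 0 0 0 0 0' | grep -E "ee_pos|^force"
for i in 1 2 3 4; do python3 -m inch '-1 0 0 0.08 0 0 0;-1 0 0 0 0 0 0' | grep -E "ee_pos|^force"; done
```

```text
ee_pos: [0.4847, -0.1844, 0.1386]
force: [1.0, -3.9, 6.9]
ee_pos: [0.4847, -0.1843, 0.1363]
force: [0.7, -3.3, 8.2]
ee_pos: [0.4847, -0.1842, 0.1339]
force: [1.0, -2.4, 7.8]
ee_pos: [0.4848, -0.1842, 0.1324]
force: [-2.8, -0.4, 15.3]
ee_pos: [0.485, -0.1842, 0.1316]
force: [-10.0, 3.6, 34.5]
```

The force jumped to 34 N, so the bar is on its stop. I'll lift off slowly and check that the catch holds.

```bash

python3 -m inch '-1 0 0 -0.1 0 0 0;-1 0 0 -0.1 0 0 0;-1 0 0 -0.1 0 0 0;-1 0 0 0 0 0 0' | grep -E "ee_pos|^force"
python3 -m inch '-1 0 0 -0.2 0 0 0;-1 0 0 -0.4 0 0 0;-1 0 0 -0.7 0 0 0;-1 0 0 -0.9 0 0 0;-1 0 0 -0.9 0 0 0;-1 0 0 -0.9 0 0 0;-1 0 0 0 0 0 0' | grep -E "ee_pos|^force|time"
python3 - <<'E'
from h import *
c=camera('side');W=pts(c);m=(abs(W[...,0]-.488)<.02)&(W[...,1]>-.32)&(W[...,1]<-.11)&(W[...,2]>.115)&(W[...,2]<.2)
P=W[m]
for y in np.arange(-.3,-.11,.03):
    q=P[abs(P[:,1]-y)<.012]
    if len(q):print(round(y,2),len(q),np.median(q,0).round(4))
cv2.imwrite('pics/s8.png',cv2.resize(c['img'][200:400,200:460],(780,600)))
E
```

```text
ee_pos: [0.4847, -0.1844, 0.1384]
force: [0.1, -3.7, 7.8]
time_s: 38.67
ee_pos: [0.4846, -0.1843, 0.2597]
force: [-0.3, -0.5, -0.4]
-0.3 145 [ 0.4999 -0.2995  0.1343]
-0.27 158 [ 0.4969 -0.2702  0.1345]
-0.24 213 [ 0.4897 -0.24    0.1341]
-0.21 152 [ 0.4871 -0.2074  0.1358]
-0.18 152 [ 0.4835 -0.1797  0.1396]
-0.15 101 [ 0.4779 -0.1494  0.1359]
-0.12 111 [ 0.4761 -0.1248  0.1534]
```

View pics/s8.png

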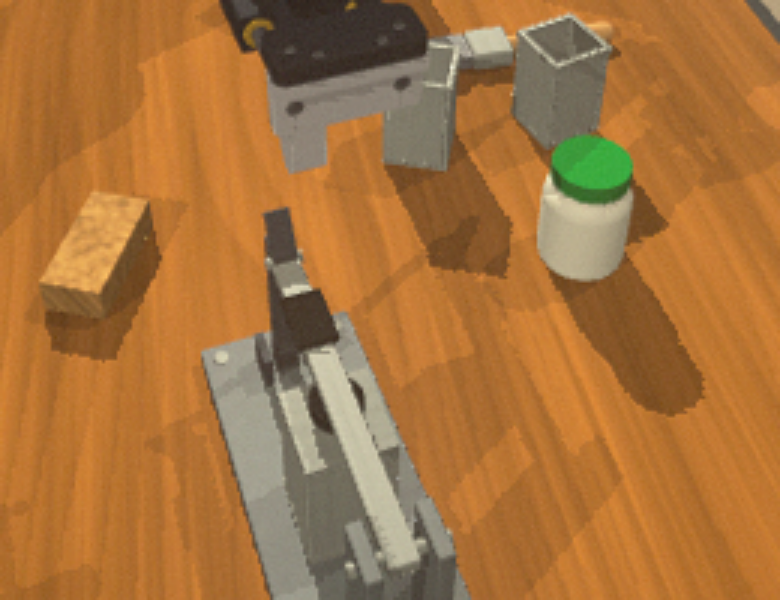

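The bar lies horizontal over the pot at z ≈ 0.134–0.136, held by the catch, and the gripper is well clear.

```bash
python3 -c "
from station import ticket
print(ticket.hand_in())"
```

```text
the job is handed in; nothing more can be done
None
```

The pot is upside down on the peg with its rim flat on the base, the catch holds the bar down by itself, and the job was handed in at about 39 s; the hand-in gave no verdict.

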